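# Weigh a door counterweight on the spring scale

### The arm

A 6-joint arm with a two-finger parallel gripper is mounted at the origin on the work surface. World frame = base frame: x ahead of the robot, y to its left, z up, the work surface at z = 0. Lengths are in m, angles in rad, forces in N, time in s.
With the tool pointing down it reaches from about 0.35 to 0.95 m from the base axis. Payload 17.4 kg.
Tool frame: the origin (TCP) lies at the centre of the arm's flange, where the gripper is bolted on; the fingertips stand 186 mm ahead of it and the grasp point (between the pads) lies 167 mm ahead of it (nose_length is the distance from the TCP to the fingertips, in m); z points along the fingers, y is the line along which they close (so a half turn about z gives the same grasp; the last joint's range is limited). The gripper opens to 93 mm and grips with 3 to 60 N. Pads are 15 mm wide; open, the fingers measure 128 mm over their backs; the gripper's body (75 mm by 188 mm) begins 65 mm behind the grasp point.
Start: joints at [-1.342, 0.116, 1.442, -0, 1.584, -0.038], TCP at [0.178, -0.651, 0.405] pointing down, gripper open.
Joint ranges: [-2.83, 2.83], [-0.83, 2.19], [0.07, 2.5], [-1.14, 4.28], [0.01, 3], [-2.97, 2.97]. Speed limits (rad/s): [1.89, 1.89, 2.22, 3.14, 3.14, 3.14].

### API

Orientations are given as a rotation vector (axis times angle).
In Python, from plant import * gives the robot as it stands.
- The arm moves only by the tool play_rows, never from a script. Its argument "targets" is a list of rows, each a list of 3 entries, a list of its own where there are three numbers: the finger opening in mm, from 0 to 93, then the shift along the world's x, y, z in mm, then the turn about the world's z in degrees. In form: [[gripper, [dx, dy, dz], spin], ...]. A call has 1 to 10 rows; each row shifts and turns the commanded pose from where the row before left it; what a row does not reach is not made up. A row lasts 1/10 s, in which the tool goes at most 50 mm and 8.59 degrees, less where a joint would pass 70% of its speed; a pose out of reach is approached as far as the arm can. A call is refused whole if a number of a shift passes 50 or a number of a turn 8.59, either way. A call with a gripper value outside its range is refused whole. The fingers move at their own pace and stop on an object; the grip force is fixed at half the most. Time passes only in rows, so rows that do not move let the fingers close. It gives the time, the measured TCP pose, the force, the opening and the grip force at its end, in the units of the state.
- sense(): the state, without advancing time (a new reading comes with each control period).
- read_camera(name): name is "side" or "top" or "wrist"; returns a dict with "image" (480x640x3 uint8, blue, green, red), "range_z" (480x640 float32, m along the optical axis (not along the pixel's ray), 0 where there is no reading), "fx", "fy", "cx", "cy" (pixels), "origin" and "attitude" of the camera in the world; the wrist camera has in their place "hand_eye" (4x4, takes a point from camera to tool coordinates, whose origin is the TCP and whose axes are the flange's). Camera axes: x right, y down, z forward; pixel columns grow to the right and rows downward; lengths in m; the calibration is good to about 2 mm. A picture is of the moment at which its call begins: read the wrist's pose just before it.
- job_done(): hands the job in; it is judged then, once.
The state is a dict: "time": time; "qpos": joint angles; "qvel": joint speeds; "joint_torque": joint torques, N m; "position": TCP position; "ee_rot": TCP orientation; "force": force on the tool from outside, world axes, zero at the start; "moment": the same for the moment, N m; "gripper_width": finger opening in m; "grip_force": force on a finger pad.
Only numpy, scipy, OpenCV 4.12 (cv2) and the standard library are available. Lean on these libraries where they do the work, as an engineer would, in place of code of your own. Each camera call takes 0.05 s, during which the arm holds its last target. There are 200 camera calls.

### The job

Hang the long counterweight by its bail on the hook of the spring scale, letting it down gently so that the pointer never runs to the bottom stop, then let go and leave it hanging free until weight and pointer have been still for at least two seconds, so the reading can be taken. Then lift it off the hook and lay it gently flat in the shallow metal tray with the one already weighed. Leave the short counterweights and the other things on the bench where they are.

Things in the scene. Friction and masses are not known exactly. Their poses are not given: they have to be found in the camera images.
- long_weight: Counterweight: dark steel flat bar 180 (x) x 24 (y) x 16 mm lying flat, with a bail (U of 8 mm round rod, 42 mm long, in the x-z plane) on its middle, 70 mm high in all; 0.4 to 0.6 kg. Origin: centre of underside, z up. To be weighed; starts on the rubber pad. Grip it firmly across y, 72 mm from its middle, tool leaning 10 degrees or more away from the bail.
- long_weight_bail (a point): Underside of the middle of the long weight's bail, 62 mm above the weight's origin and straight above the balance point: the spot that rests in the hook. The bail's opening looks along the weight's y; it is 26 mm long between the legs and 46 mm high from the bar's top to this point. Axes as the weight's.
- short_weight: Counterweight: dark steel flat bar 100 (x) x 24 (y) x 16 mm lying flat, with a bail (U of 8 mm round rod, 42 mm long, in the x-z plane) on its middle, 70 mm high in all; 0.32 kg. Origin: centre of underside, z up. On the rubber pad about 115 mm beside the long one; not to be weighed now.
- tray_weight: Counterweight: dark steel flat bar 100 (x) x 24 (y) x 16 mm lying flat, with a bail (U of 8 mm round rod, 42 mm long, in the x-z plane) on its middle, 70 mm high in all; 0.32 kg. Origin: centre of underside, z up. Already weighed: lies in one end of the tray.
- tray: Shallow plain steel tray, fixed, 250 mm (x) by 240 mm (y), 14 mm high, walls 3 mm thick. Origin: centre of its underside. tray_weight lies towards its -y end; its +y end is free.
- tray_in (a point): Centre of the tray's inner floor, 3 mm above the tray's underside; weights lie at this height. Axes as the tray's.
- mat_pad: Black rubber pad 240 mm (x) by 220 mm (y), 4 mm thick, fixed to the bench. Origin: centre of its underside.
- scale_stand: Stand of the spring scale, fixed: grey base plate, steel column 190 mm to +x and 120 mm to +y of the hook, 540 mm high, and a cross arm with the scale: flat case 44 mm wide (y), 20 mm thick, 302 to 462 mm above the bench, white face and pointer on both sides. Origin: on the bench straight under the hook. The hook opens to this body's -y, the robot's right.
- hook_seat (a point): Bottom of the scale's hook where a load sits, 238 mm above the bench when empty; moves with the hook. Axes as the stand's. 6 mm rod bent in the y-z plane: tip 21 mm to -y and 20 mm higher than here; underside 6 mm lower; back 17 mm to +y, meeting the pull rod 45 mm higher. A bail in the x-z plane goes on from the -y side, its underside 22 to 38 mm above here, then down.
- pull (a joint): Extension of the scale in m: 0 empty, grows as the hook is drawn straight down, 60 mm per kg (163.5 N/m), bottom stop at 50 mm. Lightly damped: a weight let go before the spring carries it bounces to about 1.5 times its final reading, then comes to rest in about 2 s.
- bearing: Ball bearing 72 mm across, 18 mm high, lying flat on the bench in front of the scale; leave it. Origin: centre of its underside.
- hammer: Hammer lying on the bench; leave it. Origin: underside, near its middle.
- wrench: Spanner 200 mm long lying on the bench; leave it. Origin: underside, near its middle.
- grease_can: Metal can 72 mm across, 100 mm high, near the far edge of the bench; leave it. Origin: centre of its underside.
- screw_jar: Glass jar 64 mm across, 85 mm high, near the far edge of the bench; leave it. Origin: centre of its underside.
Mind the look-alikes: they are no part of the job. Leave any blue look-alike of the long_weight alone.

How it is judged:
On the way, in this order (a step that is already met when the one before it is completed fails the run):
1. the long weight hangs by its bail on the hook, let go by the robot, held by nothing but the hook, and weight and pointer stay still for 1.5 s (distance between long_weight_bail and hook_seat below 0.02 m and value of joint pull above 0.018 m and height (world z) of long_weight above 0.08 m and contact force between long_weight and the arm below 0.1 N and contact force between long_weight and the fingers below 0.1 N and linear speed of long_weight below 0.03 m/s and velocity of joint pull between -0.01 and 0.01 m/s), for 1.5 s.
2. the long weight has been lifted off the hook and is held by the fingers (distance between long_weight_bail and hook_seat above 0.05 m and contact force between long_weight and the fingers above 1 N and value of joint pull below 0.01 m), for 0.1 s.
At the end, for the whole second after the job is handed in: The long weight lies still (under 10 mm/s), bail up and flat (within 0.05 rad) on the tray's floor, its underside within 7 mm of the tray's bottom, between the tray's walls, and the scale is empty again (under 3 mm) (x of long_weight in the frame of tray between -0.125 and 0.125 m and y of long_weight in the frame of tray between -0.12 and 0.12 m and z of long_weight in the frame of tray between 0 and 0.007 m and angle between long_weight's own z axis and vertical below 0.05 rad and linear speed of long_weight below 0.01 m/s and value of joint pull below 0.003 m); the robot touches nothing.
It fails at once if the scale is run down to its bottom stop (more than 48.5 mm) (value of joint pull above 0.0485 m).
It fails at once if the long weight is let fall into or near the tray instead of being set down (loose, within 60 mm of the bench and faster than 0.5 m/s: a fall of more than about 13 mm) (height (world z) of long_weight below 0.06 m and linear speed of long_weight above 0.5 m/s and contact force between long_weight and the fingers below 0.1 N).
It fails at once if a short weight is moved more than 20 mm or tipped over (distance of any of short_weight, tray_weight from where it was at the start of the episode above 0.02 m or angle between any of short_weight, tray_weight's own z axis and vertical above 0.4 rad).
It fails at once if another thing on the bench is moved more than 30 mm (distance of any of bearing, hammer, wrench, grease_can, screw_jar from where it was at the start of the episode above 0.03 m).
It also fails if it takes over 72 s, if anything falls off the work surface, if the arm or the gripper's body presses on something with over 40 N, if the wrist force passes 120 N, or if a joint passes its speed limit or range.

## Working session

There is one attempt and no reset: what is moved stays moved. The work goes in short steps, Python scripts to look and compute and a tool call to move; the robot and the scene stay as the last step left them, time stands still between calls to the robot, and variables do not carry over. Pictures are saved under pics/ and viewed, at most 10 in all, crops included, and the job is handed in when it is done.

Besides the shell and the picture viewer there is one more tool, called as name(argument=value, ...) on one line, values as JSON. play_rows: Moves the arm, as the interface text tells. Its arguments: {"type":"object","properties":{"targets":{"type":"array","items":{"type":"array"}}},"required":["targets"]}

```bash
ls; mkdir -p pics; cat > h.py <<'E'
from plant import *
import numpy as np, cv2
from scipy.spatial.transform import Rotation as R
def cam(n):
    s=sense(); c=read_camera(n)
    if n=="wrist":
        H=np.array(c["hand_eye"]); T=np.eye(4); T[:3,:3]=R.from_rotvec(s["ee_rot"]).as_matrix(); T[:3,3]=s["position"]
        M=T@H
    else:
        M=np.eye(4); a=np.array(c["attitude"]); M[:3,:3]=R.from_rotvec(a).as_matrix() if a.size==3 else a; M[:3,3]=c["origin"]
    c["M"]=M; return c
def cloud(c):
    z=c["range_z"]; v,u=np.mgrid[:480,:640]
    p=np.stack([(u-c["cx"])/c["fx"]*z,(v-c["cy"])/c["fy"]*z,z],-1)
    P=p@c["M"][:3,:3].T+c["M"][:3,3]; P[z==0]=np.nan; return P
E
python3 - <<'E'
from h import *
s=sense(); print(s)
for n in("top","side"):
    c=cam(n); cv2.imwrite(f"pics/{n}0.png",c["image"]); np.save(f"{n}0.npy",cloud(c)); print(n,c["origin"],c["attitude"],c["fx"])
E
```

```text
pics
{'time': 0.0, 'qpos': array([-1.34178332e+00,  1.16464027e-01,  1.44223937e+00, -8.84191307e-06,
        1.58401372e+00, -3.78039614e-02]), 'qvel': array([ 0.00212392, -0.00135062,  0.00125067, -0.00116437, -0.00066645,
        0.00049989]), 'joint_torque': array([-2.03817872e-03, -7.21271968e+01, -6.22614169e+01,  7.77918776e-02,
        2.38798221e-02, -8.60829505e-05]), 'position': array([ 0.17796165, -0.6511259 ,  0.40403596]), 'ee_rot': array([-3.11256881e+00, -4.17724045e-01,  1.82368519e-04]), 'force': array([ 1.34219168, -0.65395684, -0.14588612]), 'moment': array([-0.01855705, -0.02016034,  0.04950723]), 'grip_force': 0.0, 'gripper_width': 0.09296691292967395}
top [0.43627446 0.00931015 1.27137735] [-2.20045479  2.15756457 -0.08201116] 442.09402992058784
side [-0.08781871  0.88637894  0.76469572] [-0.71799453  2.3718887  -1.3919433 ] 495.9149575948652
```

View pics/top0.png

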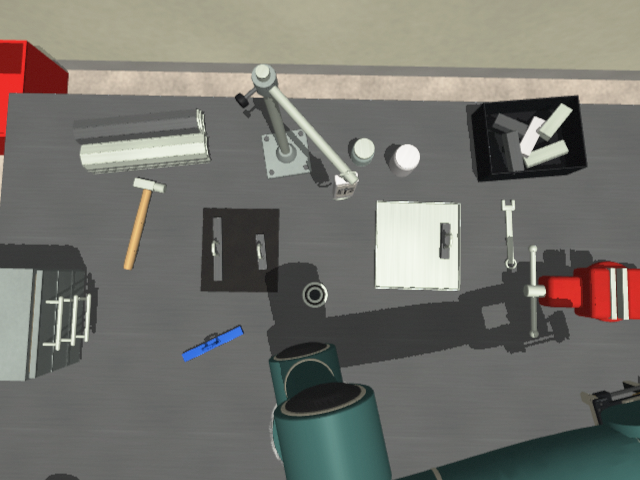

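View pics/side0.png

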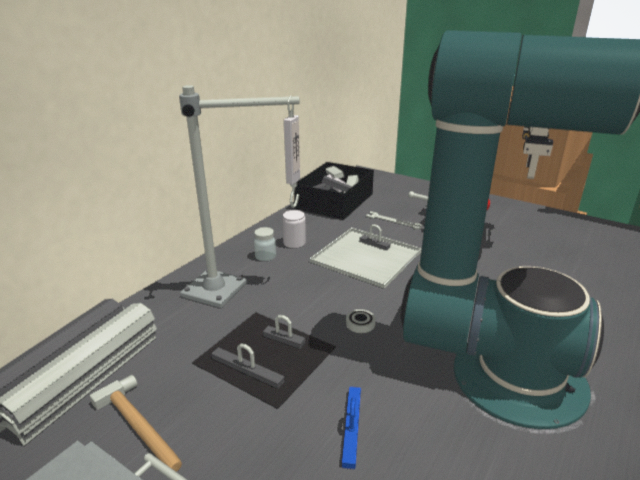

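The top view shows the dark long bar on the pad at (217,248), the blue look-alike at (213,343), and short bars at (261,252) on the pad and (445,240) in the tray. The scale is at (345,185). The dark long bar fits the description: it's steel, about 180 mm long and on the pad. I'll confirm it in a crop and measure.

```bash
python3 - <<'E'
from h import *
t=cv2.imread("pics/top0.png"); s=cv2.imread("pics/side0.png")
a=cv2.resize(t[200:300,195:395],(800,400),interpolation=cv2.INTER_CUBIC)
b=cv2.resize(s[80:230,240:340],(133,200));b=cv2.resize(s[310:410,190:340],(300,200),interpolation=cv2.INTER_CUBIC)
d=cv2.resize(s[110:215,270:320],(95,200),interpolation=cv2.INTER_CUBIC)
o=np.zeros((600,800,3),np.uint8);o[:400]=a;o[400:,:300]=b;o[400:,320:415]=d
cv2.imwrite("pics/crop1.png",o)
P=np.load("top0.npy")
def reg(n,u0,u1,v0,v1,zl,zh):
    Q=P[v0:v1,u0:u1].reshape(-1,3);Q=Q[(Q[:,2]>zl)&(Q[:,2]<zh)]
    r=cv2.minAreaRect((Q[:,:2]*1000).astype(np.float32)); print(n,len(Q),np.round(np.r_[Q.mean(0),Q.min(0),Q.max(0)],4),[np.round(x,1) for x in r])
reg("long",205,235,205,290,.013,.03);reg("longbail",205,235,205,290,.05,.09)
reg("short",248,275,225,280,.013,.03);reg("shortbail",248,275,225,280,.05,.09)
reg("traywt",430,458,215,268,.013,.03);reg("trayrim",365,470,190,300,.008,.016);reg("tray",365,470,190,300,-.0,.0055)
reg("bench",300,360,220,270,-.02,.02)
reg("bearing",295,335,275,315,.008,.03)
reg("case",320,365,160,205,.40,.475); reg("arm",255,365,60,205,.475,.56)
S=np.load("side0.npy");P=S
reg("sidecase",280,305,110,190,.2,.5); 
Q=S[185:215,280:310].reshape(-1,3);Q=Q[(Q[:,0]<.75)&(Q[:,2]>.2)];print("hook",len(Q),np.round(Q,3)[::3])
reg("slong",205,290,340,390,.013,.03);reg("slongbail",230,262,335,370,.055,.09)
E
```

```text
long 530 [0.4956 0.3022 0.0209 0.4054 0.2871 0.0138 0.5847 0.3192 0.0296] [array([495.3, 303.2]), array([179.1,  25.9]), np.float64(3.7)]
longbail 52 [0.4955 0.3027 0.0679 0.4748 0.2987 0.0509 0.516  0.308  0.0789] [array([495.4, 303.1]), array([41.3,  8.4]), np.float64(2.6)]
short 250 [0.4897 0.1776 0.0211 0.4416 0.1616 0.013  0.5388 0.1955 0.0275] [array([490. , 179.3]), array([98.9, 24.5]), np.float64(6.7)]
shortbail 47 [0.4901 0.1793 0.069  0.4714 0.1739 0.0546 0.5096 0.1858 0.0763] [array([490.4, 179.5]), array([38.8,  7.7]), np.float64(8.4)]
traywt 289 [ 0.5313 -0.3412  0.0203  0.4804 -0.3559  0.0132  0.5801 -0.3286  0.0295] [array([ 530.5, -342.3]), array([25.4, 99.7]), np.float64(88.7)]
trayrim 835 [ 0.5213 -0.2702  0.0109  0.3642 -0.4134  0.008   0.6437 -0.1275  0.016 ] [array([ 503.1, -270. ]), array([284.9, 279.4]), np.float64(89.5)]
tray 6847 [ 0.5203 -0.2636  0.0029  0.3625 -0.4164  0.      0.6824 -0.1145  0.0055] [array([ 522.5, -267.1]), array([315.1, 303.1]), np.float64(1.0)]
bench 2993 [ 0.5161 -0.0143  0.0011  0.444  -0.1002 -0.0082  0.5891  0.0723  0.0093] [array([
[... 1006 characters left out ...]
053  0.254]
 [ 0.605 -0.016  0.267]
 [ 0.613 -0.052  0.252]
 [ 0.613 -0.047  0.251]
 [ 0.608 -0.019  0.259]
 [ 0.61  -0.047  0.249]
 [ 0.614 -0.044  0.246]
 [ 0.609 -0.016  0.255]
 [ 0.613 -0.046  0.243]
 [ 0.609 -0.037  0.244]
 [ 0.605 -0.015  0.251]
 [ 0.611 -0.043  0.239]
 [ 0.607 -0.021  0.245]
 [ 0.612 -0.019  0.242]
 [ 0.61  -0.029  0.239]
 [ 0.611 -0.022  0.238]
 [ 0.611 -0.034  0.234]
 [ 0.608 -0.031  0.233]]
slong 790 [0.4893 0.3066 0.019  0.4034 0.1877 0.013  0.5877 0.324  0.0298] [array([504.7, 290.5]), array([167.8, 144. ]), np.float64(30.8)]
slongbail 81 [0.492  0.3075 0.0659 0.4742 0.3022 0.0551 0.5149 0.3119 0.0751] [array([494.5, 307.9]), array([40.6,  8.9]), np.float64(5.2)]
```

View pics/crop1.png

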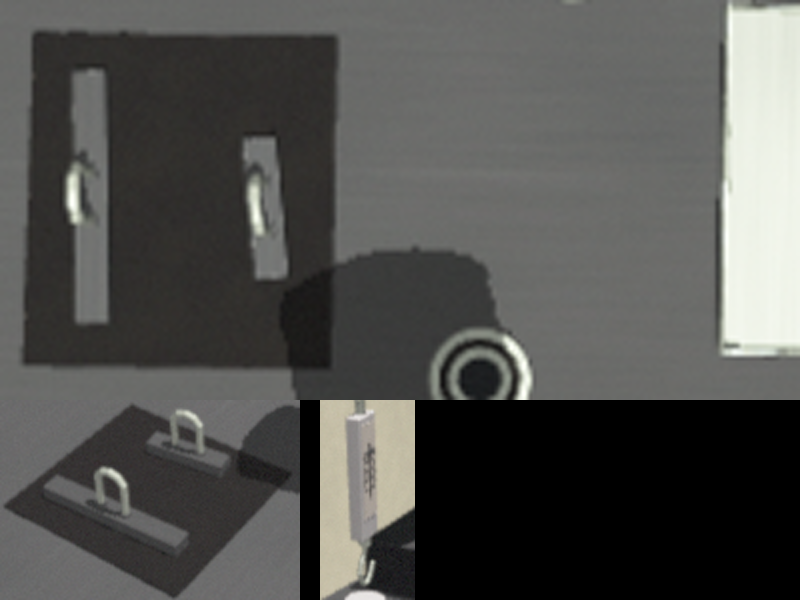

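The crop confirms it: the long dark bar, bail at crop (75,190), lies on the pad and isn't blue. The stand is turned about 8° and the hook seat is near (0.610,-0.033). I'll move the arm towards the bar and check where the wrist camera is mounted.

play_rows(targets=[[93,[20,25,0],0],[93,[34,44,0],-6],[93,[34,44,0],-6],[93,[34,44,0],0],[93,[34,44,0],0],[93,[34,44,0],0],[93,[34,44,0],0],[93,[25,44,0],0],[93,[10,50,0],0],[93,[0,50,0],0]])

```text
time: 1.1
position: [0.4165, -0.2444, 0.4041]
ee_rot: [-3.14, -0.091, 0.001]
force: [0.6, 0.1, 0.8]
gripper_width: 0.0928
grip_force: 0.0
```

play_rows(targets=[[93,[0,50,0],0],[93,[0,50,0],0],[93,[0,50,0],0],[93,[0,50,0],0],[93,[0,50,0],0],[93,[-5,50,0],0],[93,[-5,50,0],0],[93,[-5,50,0],0],[93,[-5,30,0],0],[93,[0,0,0],0]])

```text
time: 2.1
position: [0.3952, 0.1858, 0.4044]
ee_rot: [-3.14, -0.097, 0.001]
force: [0.7, -0.6, 0.7]
gripper_width: 0.0929
grip_force: 0.0
```

```bash
cat > pca.py <<'E'
from h import *
def line(Q):
    m=Q[:,:2].mean(0); d=np.linalg.svd(Q[:,:2]-m,full_matrices=False)[2][0]; d*=np.sign(d[0]); return m,np.degrees(np.arctan2(d[1],d[0]))
E
python3 - <<'E'
from pca import *
s=sense(); print(s["position"],R.from_rotvec(s["ee_rot"]).as_matrix().round(3),s["qpos"].round(2))
P=np.load("top0.npy")
Q=P[205:290,205:235].reshape(-1,3); Q=Q[(Q[:,2]>.013)&(Q[:,2]<.03)]; print("top",line(Q))
Q=P[205:290,205:235].reshape(-1,3); Q=Q[(Q[:,2]>.05)&(Q[:,2]<.09)]; print("topbail",line(Q))
c=cam("wrist"); print(np.round(c["hand_eye"],3)); cv2.imwrite("pics/w1.png",c["image"]); W=cloud(c); np.save("w1.npy",W)
Q=W.reshape(-1,3); m=(Q[:,1]>.25)&(Q[:,1]<.36)&(Q[:,0]>.38)&(Q[:,0]<.62)
for a,b in((.013,.03),(.05,.09)):
    q=Q[m&(Q[:,2]>a)&(Q[:,2]<b)]
    if len(q)>5: print("wrist",len(q),line(q),q.min(0),q.max(0),cv2.minAreaRect((q[:,:2]*1000).astype(np.float32)))
c=cam("side"); cv2.imwrite("pics/s1.png",c["image"])
E
```

```text
[0.39515304 0.18584812 0.40435395] [[ 0.998  0.062 -0.001]
 [ 0.062 -0.998  0.   ]
 [-0.001 -0.    -1.   ]] [ 0.38 -0.42  1.92  0.    1.64  1.89]
top (array([0.49555669, 0.30219066]), np.float64(3.353829045974806))
topbail (array([0.49552213, 0.30269643]), np.float64(2.382207995469132))
[[-0.001 -0.964 -0.266  0.073]
 [ 1.    -0.001  0.    -0.   ]
 [-0.001 -0.266  0.964  0.02 ]
 [ 0.     0.     0.     1.   ]]
wrist 5083 (array([0.49487172, 0.30413885]), np.float64(3.0090727276294165)) [0.40605669 0.28893982 0.01302382] [0.57522715 0.32173419 0.02989328] ((490.5181884765625, 305.3999938964844), (168.4539794921875, 25.099037170410156), 2.882037401199341)
wrist 646 (array([0.49533894, 0.30430209]), np.float64(2.5122884681308983)) [0.47495629 0.30067888 0.05000169] [0.51624118 0.30984504 0.07595724] ((495.55621337890625, 305.40985107421875), (41.2568473815918, 8.20688247680664), 2.8265280723571777)
```

The wrist camera sits on the tool's +x side, which would face the scale case. I'll make a half turn so it points away, and move over the grip point at the -x end of the bar.

play_rows(targets=[[93,[3,12,0],8.59],[93,[3,12,0],8.59],[93,[3,12,0],8.59],[93,[3,12,0],8.59],[93,[3,12,0],8.59],[93,[3,12,0],8.59],[93,[3,12,0],8.59],[93,[3,12,0],8.59],[93,[2,12,0],8.59],[93,[0,7,0],8.59]])

```text
time: 3.2
position: [0.4228, 0.2973, 0.4046]
ee_rot: [2.232, 2.211, -0.001]
force: [0.4, -0.9, -0.1]
gripper_width: 0.093
grip_force: 0.0
```

play_rows(targets=[[93,[0,0,-10],8.59],[93,[0,0,-10],8.59],[93,[0,0,-10],8.59],[93,[0,0,-10],8.59],[93,[0,0,-10],8.59],[93,[0,0,-10],8.59],[93,[0,0,-10],8.59],[93,[0,0,-10],8.59],[93,[0,0,0],8.59],[93,[0,0,0],7.5]])

```text
time: 4.2
position: [0.4227, 0.2965, 0.3244]
ee_rot: [-0.158, -3.137, 0.001]
force: [0.6, -0.6, 0.6]
gripper_width: 0.093
grip_force: 0.0
```

```bash
python3 - <<'E'
from pca import *
s=sense(); m=R.from_rotvec(s["ee_rot"]).as_matrix(); print(s["position"],m.round(3),np.degrees(np.arctan2(m[1,0],m[0,0])),s["qpos"].round(2))
c=cam("side"); cv2.imwrite("pics/s2.png",c["image"])
E
```

```text
[0.42265949 0.29654992 0.32435225] [[-0.995  0.1   -0.   ]
 [ 0.1    0.995 -0.001]
 [ 0.    -0.001 -1.   ]] 174.2352390173795 [ 0.56 -0.2   1.88 -0.    1.46 -0.91]
```

View pics/s2.png

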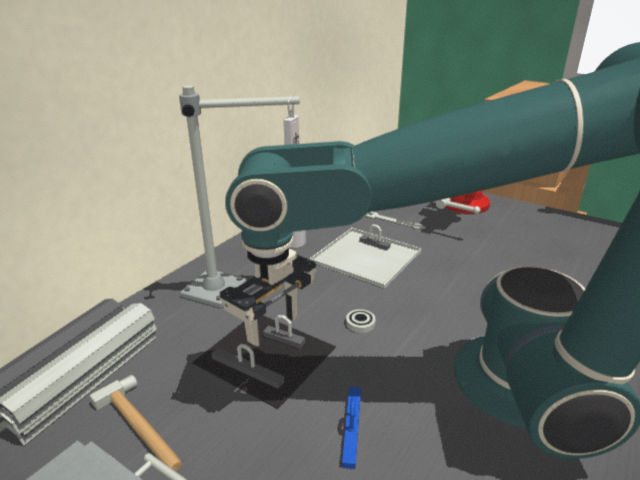

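The side view shows the wrist at (260,200), the open gripper above the long weight's end and the bearing at (360,320). The yaw still needs about 8.6° more. I'll measure how far the wrist reaches past the tool axis in +x.

play_rows(targets=[[93,[-1,2,-10],4.6],[93,[0,2,-10],4],[93,[0,0,-10],0],[93,[0,0,0],0],[93,[0,0,0],0]])

```text
time: 4.75
position: [0.4212, 0.3016, 0.2948]
ee_rot: [0.066, -3.141, 0.0]
force: [-0.6, -0.2, 1.4]
gripper_width: 0.093
grip_force: 0.0
```

```bash
python3 - <<'E'
from pca import *
s=sense(); m=R.from_rotvec(s["ee_rot"]).as_matrix(); p=s["position"]; print(p,np.degrees(np.arctan2(m[1,0],m[0,0])))
for n in("side","top"):
    Q=cloud(cam(n)).reshape(-1,3)-p; Q=Q[(abs(Q[:,0])<.14)&(abs(Q[:,1])<.13)&(Q[:,2]<.25)]
    for z in np.arange(-.1,.24,.02):
        q=Q[(Q[:,2]>z)&(Q[:,2]<z+.02)]
        if len(q)>10: print(n,z.round(2),len(q),np.percentile(q,[1,99],axis=0).round(3).tolist())
E
```

```text
[0.42121602 0.30156604 0.2948456 ] -177.58591555540465
side -0.1 681 [[-0.04, -0.083, -0.1], [0.028, 0.088, -0.08]]
side -0.08 1060 [[-0.04, -0.091, -0.08], [0.027, 0.096, -0.06]]
side -0.06 868 [[-0.038, -0.09, -0.06], [0.027, 0.095, -0.04]]
side -0.04 159 [[-0.036, -0.031, -0.04], [0.018, 0.019, -0.02]]
side -0.02 438 [[-0.038, -0.039, -0.02], [0.024, 0.038, -0.0]]
side 0.0 199 [[-0.046, -0.012, 0.0], [0.022, 0.047, 0.02]]
side 0.02 535 [[-0.046, -0.019, 0.02], [0.029, 0.046, 0.04]]
side 0.04 202 [[-0.044, -0.005, 0.04], [0.019, 0.044, 0.05]]
side 0.06 369 [[-0.101, 0.017, 0.065], [-0.009, 0.075, 0.08]]
side 0.08 998 [[-0.138, -0.008, 0.08], [0.001, 0.081, 0.1]]
side 0.1 1199 [[-0.138, -0.009, 0.1], [0.005, 0.084, 0.12]]
side 0.12 1361 [[-0.138, -0.067, 0.12], [0.064, 0.083, 0.14]]
side 0.14 2135 [[-0.137, -0.098, 0.14], [0.059, 0.078, 0.16]]
side 0.16 2448 [[-0.138, -0.102, 0.16], [0.045, 0.066, 0.18]]
side 0.18 768 [[-0.14, -0.126, 0.18], [-0.042, 0.007, 0.199]]
side 0.2 46 [[-0.14, -0.104, 0.2], [-0.126, -0.073, 0.209]]
top -0.1 31 [[-0.009, -0.06, -0.088], [0.034, -0.031, -0.08]]
top -0.08 157 [[-0.031, -0.096, -0.079], [0.037, -0.046, -0.06]]
top -0.06 383 [[-0.031, -0.096, -0.06], [0.037, -0.042, -0.054]]
top 0.02 18 [[-0.043, -0.034, 0.021], [-0.03, -0.017, 0.04]]
top 0.06 38 [[-0.084, -0.095, 0.065], [0.012, 0.015, 0.08]]
top 0.08 193 [[-0.116, -0.127, 0.081], [0.072, 0.013, 0.099]]
top 0.1 305 [[-0.117, -0.129, 0.1], [0.076, 0.014, 0.12]]
top 0.12 641 [[-0.116, -0.127, 0.12], [0.075, 0.067, 0.14]]
top 0.14 1685 [[-0.114, -0.122, 0.14], [0.068, 0.072, 0.16]]
top 0.16 3066 [[-0.133, -0.126, 0.16], [0.052, 0.062, 0.18]]
top 0.18 1998 [[-0.139, -0.129, 0.18], [-0.029, 0.009, 0.2]]
top 0.2 328 [[-0.14, -0.129, 0.2], [-0.12, -0.074, 0.211]]
```

The wrist joint reaches about 60–75 mm past the tool axis, so a vertical tool would only just clear the scale's case and cross arm. I need the lean. Rows can't turn the tool about a horizontal axis, but a pose at the edge of reach is only approached and may tilt the tool radially. I'll align tool x with the radial direction and go up to the reach limit in free space to test this.

play_rows(targets=[[93,[0,0,30],8.3],[93,[0,0,45],8.3],[93,[0,0,45],8.3],[93,[0,0,45],8.3],[93,[0,0,45],0],[93,[0,0,45],0],[93,[0,0,45],0],[93,[0,0,45],0],[93,[0,0,45],0],[93,[0,0,45],0]])

```text
time: 5.85
position: [0.4203, 0.3015, 0.7322]
ee_rot: [-0.964, 2.989, 0.0]
force: [0.3, 0.1, 0.6]
gripper_width: 0.0931
grip_force: 0.0
```

play_rows(targets=[[93,[0,0,45],0],[93,[0,0,45],0],[93,[0,0,45],0],[93,[0,0,45],0],[93,[0,0,45],0],[93,[0,0,45],0]])

```text
time: 6.45
position: [0.4215, 0.3022, 0.9526]
ee_rot: [-0.963, 2.987, 0.001]
force: [1.1, -0.3, 0.8]
gripper_width: 0.0929
grip_force: 0.0
```

```bash
cat > st.py <<'E'
from h import *
s=sense(); m=R.from_rotvec(s["ee_rot"]).as_matrix(); z=m[:,2]
print(s["time"],s["position"].round(4),"yaw",np.degrees(np.arctan2(m[1,0],m[0,0])).round(2),"closeaz",np.degrees(np.arctan2(m[1,1],m[0,1])).round(2),"z",z.round(3),"lean",np.degrees(np.arccos(-z[2])).round(2),"az",np.degrees(np.arctan2(z[1],z[0])).round(1),"\ngrasp",(s["position"]+.167*z).round(4),"tip",(s["position"]+.186*z).round(4),"q",s["qpos"].round(3),"F",s["force"].round(1),s["grip_force"],s["gripper_width"].round(4))
E
python3 st.py
```

```text
Traceback (most recent call last):
  File "st.py", line 3, in <module>
    print(s["time"],s["position"].round(4),"yaw",np.degrees(np.arctan2(m[1,0],m[0,0])).round(2),"closeaz",np.degrees(np.arctan2(m[1,1],m[0,1])).round(2),"z",z.round(3),"lean",np.degrees(np.arccos(-z[2])).round(2),"az",np.degrees(np.arctan2(z[1],z[0])).round(1),"\ngrasp",(s["position"]+.167*z).round(4),"tip",(s["position"]+.186*z).round(4),"q",s["qpos"].round(3),"F",s["force"].round(1),s["grip_force"],s["gripper_width"].round(4))
                                                                                                                                                                                                                                                                                                                                                                                                                    ^^^^^^^^^^^^^^^^^^^^^^^^
AttributeError: 'float' object has no attribute 'round'
```

play_rows(targets=[[93,[0,0,45],0],[93,[0,0,45],0],[93,[0,0,45],0],[93,[0,0,45],0]])

```text
time: 6.85
position: [0.3677, 0.2636, 1.0051]
ee_rot: [-0.949, 2.942, 0.025]
force: [-0.8, -0.9, 0.1]
gripper_width: 0.0929
grip_force: 0.0
```

```bash
sed -i 's/s\["gripper_width"\].round(4)/s["gripper_width"]/' st.py; python3 st.py
```

```text
6.85 [0.3677 0.2636 1.0051] yaw -144.23 closeaz 125.77 z [ 0.043  0.03  -0.999] lean 3.01 az 35.5 
grasp [0.3748 0.2687 0.8384] tip [0.3756 0.2693 0.8194] q [ 0.565  0.308  0.072  0.007  2.708 -1.624] F [-0.8 -0.9  0.1] 0.0 0.09288465655750909
```

The tool now leans 3° in the right direction, so this works. I'll push a little further out and up.

play_rows(targets=[[93,[25,18,25],0],[93,[25,18,25],0],[93,[25,18,25],0],[93,[25,18,25],0]])

```text
time: 7.25
position: [0.414, 0.2971, 0.9808]
ee_rot: [-0.934, 2.893, 0.049]
force: [-0.2, -0.5, 0.3]
gripper_width: 0.093
grip_force: 0.0
```

```bash
python3 st.py
```

```text
7.25 [0.414  0.2971 0.9808] yaw -144.21 closeaz 125.79 z [ 0.086  0.062 -0.994] lean 6.07 az 35.7 
grasp [0.4284 0.3074 0.8148] tip [0.43   0.3086 0.7959] q [ 0.571  0.36   0.073  0.011  2.602 -1.615] F [-0.2 -0.5  0.3] 0.0 0.09302592664869185
```

play_rows(targets=[[93,[18,13,35],0],[93,[18,13,35],0],[93,[18,13,35],0],[93,[18,13,35],0],[93,[18,13,35],0],[93,[18,13,35],0],[93,[18,13,35],0],[93,[18,13,35],0]])

```text
time: 8.05
position: [0.424, 0.3048, 0.9861]
ee_rot: [-0.891, 2.758, 0.113]
force: [-0.1, -1.0, -0.3]
gripper_width: 0.0931
grip_force: 0.0
```

```bash
python3 st.py
```

```text
8.05 [0.424  0.3048 0.9861] yaw -144.2 closeaz 125.79 z [ 0.204  0.146 -0.968] lean 14.53 az 35.7 
grasp [0.4581 0.3293 0.8244] tip [0.4619 0.3321 0.806 ] q [ 0.572  0.356  0.073  0.02   2.459 -1.607] F [-0.1 -1.  -0.3] 0.0 0.09305192319220192
```

The tool leans 14.5° along azimuth 35.7°. I'll come down and spin it back by -32.8°.

play_rows(targets=[[93,[-5,0,-30],0],[93,[-5,0,-30],0],[93,[-5,0,-40],-5],[93,[-5,-1,-50],-5],[93,[-5,-1,-50],-5],[93,[-5,-1,-50],-5],[93,[-5,-1,-50],-5],[93,[-5,-1,-50],-5],[93,[-5,-1,-50],-2.8],[93,[0,-1,-50],0]])

```text
time: 9.05
position: [0.3898, 0.3004, 0.6084]
ee_rot: [-0.183, 2.884, 0.026]
force: [0.3, -0.2, 0.6]
gripper_width: 0.0927
grip_force: 0.0
```

```bash
python3 st.py
```

```text
9.05 [0.3898 0.3004 0.6084] yaw -172.74 closeaz 97.28 z [ 0.248  0.033 -0.968] lean 14.47 az 7.7 
grasp [0.4311 0.3059 0.4467] tip [0.4358 0.3066 0.4283] q [ 0.633 -0.314  1.518 -0.121  1.713 -1.095] F [ 0.3 -0.2  0.6] 0.0 0.09266781005123378
```

The lean is kept.

play_rows(targets=[[93,[-4,-1,-50],-2.4],[93,[-5,-1,-50],-2.4],[93,[-4,0,-50],0],[93,[0,0,-50],0],[93,[0,0,-50],0],[93,[0,0,-40],0],[93,[0,0,-30],0],[93,[0,0,-20],0],[93,[0,0,0],0],[93,[0,0,0],0]])

```text
time: 10.05
position: [0.3778, 0.2987, 0.2716]
ee_rot: [-0.064, 2.889, 0.01]
force: [-0.7, -0.0, 0.4]
gripper_width: 0.0933
grip_force: 0.0
```

```bash
python3 st.py
```

```text
10.05 [0.3778 0.2987 0.2716] yaw -177.46 closeaz 92.57 z [ 0.249  0.013 -0.968] lean 14.42 az 2.9 
grasp [0.4194 0.3008 0.1098] tip [0.4241 0.3011 0.0914] q [ 0.65  -0.304  2.057 -0.152  1.184 -0.922] F [-0.7 -0.   0.4] 0.0 0.09332388002473556
```

play_rows(targets=[[93,[-1.5,-0.5,-30],0],[93,[0,0,-25],0],[93,[0,0,-15],0],[93,[0,0,-10],0],[93,[0,0,-3],0],[93,[0,0,0],0],[93,[0,0,0],0]])

```text
time: 10.75
position: [0.3765, 0.2984, 0.189]
ee_rot: [-0.064, 2.889, 0.011]
force: [-0.0, 0.2, -0.1]
gripper_width: 0.0929
grip_force: 0.0
```

```bash
python3 st.py; python3 -c "
from h import *
c=cam('side');cv2.imwrite('pics/s3.png',cv2.resize(c['image'][120:420,150:450],(600,600)))"
```

```text
10.75 [0.3765 0.2984 0.189 ] yaw -177.47 closeaz 92.56 z [ 0.249  0.013 -0.968] lean 14.46 az 3.0 
grasp [0.4182 0.3005 0.0273] tip [0.4229 0.3008 0.0089] q [ 0.651 -0.221  2.134 -0.165  1.025 -0.893] F [-0.   0.2 -0.1] 0.0 0.0929223234107208
```

View pics/s3.png

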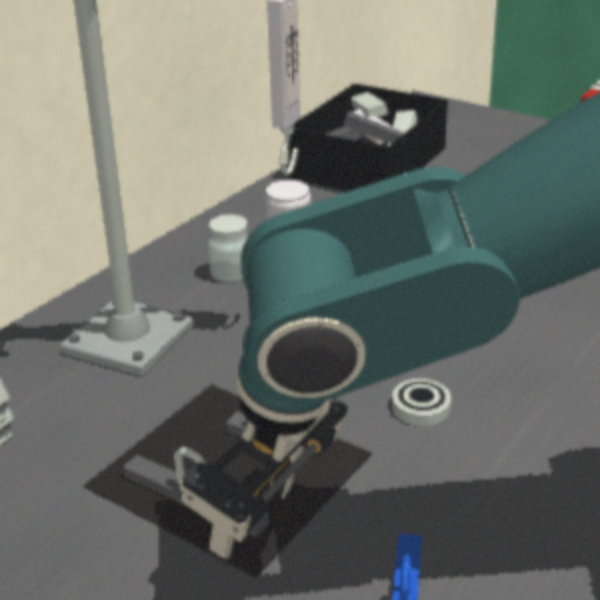

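The crop shows the leaning gripper astride the robot-side end of the long bar, with the bail free at (190,470). I'll close the gripper and lift slightly.

play_rows(targets=[[10,[0,0,-1],0],[10,[0,0,0],0],[10,[0,0,0],0],[10,[0,0,0],0],[10,[0,0,0],0],[10,[0,0,0],0],[10,[0,0,0],0],[10,[0,0,0],0],[10,[0,0,0],0],[10,[0,0,0],0]])

```text
time: 11.8
position: [0.3762, 0.2982, 0.1869]
ee_rot: [-0.065, 2.89, 0.01]
force: [-0.2, 0.4, -0.2]
gripper_width: 0.0239
grip_force: 30.0
```

play_rows(targets=[[10,[0,0,3],0],[10,[0,0,8],0],[10,[0,0,15],0],[10,[0,0,20],0],[10,[0,0,20],0],[10,[0,0,15],0],[10,[0,0,5],0],[10,[0,0,0],0],[10,[0,0,0],0]])

```text
time: 12.7
position: [0.376, 0.2982, 0.2726]
ee_rot: [-0.065, 2.89, 0.01]
force: [-4.9, 0.5, 1.7]
gripper_width: 0.024
grip_force: 30.0
```

```bash
python3 st.py; cat > bar.py <<'E'
from pca import *
import sys
def bar(n="side"):
    s=sense(); m=R.from_rotvec(s["ee_rot"]).as_matrix(); g=s["position"]+.186*m[:,2]; d=m[:,2].copy(); d[2]=0; d/=np.linalg.norm(d); l=np.cross([0,0,1],d)
    c=cam(n); Q=cloud(c).reshape(-1,3)-g; L=np.c_[Q@d,Q@l,Q[:,2]]
    k=(L[:,0]>.025)&(L[:,0]<.2)&(abs(L[:,1])<.03)&(L[:,2]>-.06)&(L[:,2]<.10); L=L[k]; return c,L,g,d
if __name__=="__main__":
    for n in("side","top"):
        c,L,g,d=bar(n)
        b=L[(L[:,0]>.03)&(L[:,0]<.05)|(L[:,0]>.1)]
        print(n,"g",g.round(4),"bar n",len(b),"slope z/x deg",np.degrees(np.arctan(np.polyfit(b[:,0],b[:,2],1))).round(2) if len(b)>5 else 0,"lat",b.mean(0).round(4),"end x",np.percentile(b[:,0],99))
        t=L[(L[:,0]>.045)&(L[:,0]<.105)&(L[:,2]>.035)]
        if len(t)>5: print(" bail",len(t),t.min(0).round(4),t.max(0).round(4),t.mean(0).round(4))
E
python3 bar.py
```

```text
12.7 [0.376  0.2982 0.2726] yaw -177.45 closeaz 92.57 z [ 0.248  0.012 -0.969] lean 14.37 az 2.8 
grasp [0.4174 0.3002 0.1108] tip [0.4221 0.3004 0.0924] q [ 0.651 -0.309  2.059 -0.152  1.188 -0.922] F [-4.9  0.5  1.7] 30.002776086330414 0.023995937137921235
side g [0.4221 0.3004 0.0924] bar n 106 slope z/x deg [-2.786e+01  2.000e-02] lat [ 0.0624  0.0083 -0.0326] end x 0.11405524112843543
top g [0.4221 0.3004 0.0923] bar n 122 slope z/x deg [-30.82   0.58] lat [ 0.0667 -0.0032 -0.0297] end x 0.11822868461293388
```

The bar appears to have sagged about 28°. I'll look at it.

```bash
python3 bar.py; python3 st.py|tail -1; python3 -c "
from h import *
c=cam('side');cv2.imwrite('pics/s4.png',cv2.resize(c['image'][220:420,170:370],(600,600)))"
```

```text
side g [0.4221 0.3004 0.0922] bar n 102 slope z/x deg [-27.04  -0.06] lat [ 0.0625  0.0082 -0.033 ] end x 0.11298080411659517
top g [0.4221 0.3004 0.0923] bar n 123 slope z/x deg [-30.43   0.52] lat [ 0.0675 -0.004  -0.0306] end x 0.1178503703047182
grasp [0.4174 0.3002 0.1107] tip [0.4221 0.3004 0.0923] q [ 0.651 -0.309  2.059 -0.152  1.188 -0.922] F [-5.  -0.   1.8] 30.00221461057663 0.023943737866419745
```

View pics/s4.png

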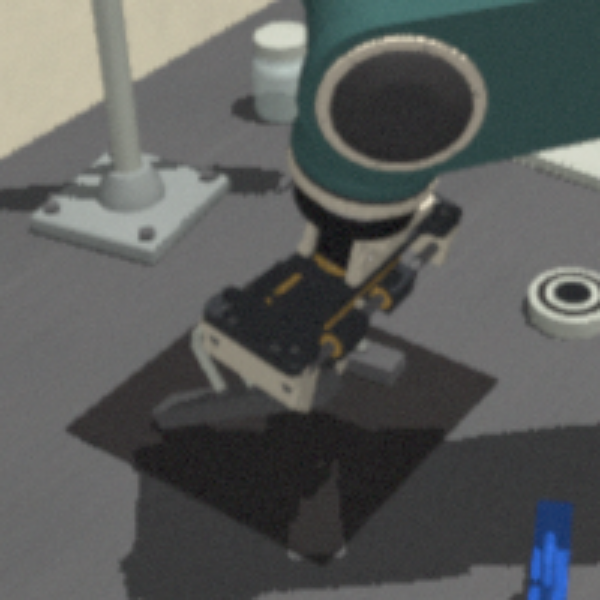

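The crop shows the bar gripped at the near end but hanging nose-down, with the far end at (160,420) still on the rubber pad. At 30 N the grip can't hold that moment. The lean leaves room nearer the bail, so I'll set the bar down and regrip closer in.

play_rows(targets=[[10,[0,0,-15],0],[10,[0,0,-20],0],[10,[0,0,-20],0],[10,[0,0,-15],0],[10,[0,0,-10],0],[10,[0,0,-3],0],[10,[0,0,0],0],[10,[0,0,0],0]])

```text
time: 13.75
position: [0.3763, 0.2982, 0.19]
ee_rot: [-0.064, 2.89, 0.01]
force: [-1.2, -0.4, -3.0]
gripper_width: 0.0237
grip_force: 30.0
```

```bash
python3 st.py; python3 bar.py
```

```text
13.75 [0.3763 0.2982 0.19  ] yaw -177.46 closeaz 92.56 z [ 0.248  0.012 -0.969] lean 14.4 az 2.8 
grasp [0.4178 0.3002 0.0282] tip [0.4225 0.3004 0.0098] q [ 0.651 -0.223  2.133 -0.165  1.029 -0.893] F [-1.2 -0.4 -3. ] 29.998539984226227 0.023677651534822434
side g [0.4225 0.3004 0.0098] bar n 763 slope z/x deg [-3.34  0.38] lat [ 0.1416  0.007  -0.0016] end x 0.19871274299092678
 bail 75 [ 0.0523 -0.0033  0.0367] [0.0889 0.006  0.066 ] [0.0731 0.0018 0.0548]
top g [0.4225 0.3004 0.0098] bar n 859 slope z/x deg [-3.54  0.46] lat [ 0.1305 -0.0009 -0.    ] end x 0.19915053741019814
 bail 52 [ 0.0491 -0.0072  0.0369] [0.0902 0.0011 0.0657] [ 0.0692 -0.0035  0.0573]
```

play_rows(targets=[[60,[0,0,0],0],[60,[0,0,0],0],[60,[0,0,0],0],[60,[0,0,0],0],[60,[8,0,0],0],[60,[8,1,0],0],[60,[7,0,0],0],[60,[0,0,-1],0],[60,[0,0,0],0]])

```text
time: 14.75
position: [0.3994, 0.299, 0.1885]
ee_rot: [-0.064, 2.89, 0.009]
force: [-0.7, -0.5, -0.6]
gripper_width: 0.06
grip_force: 0.0
```

```bash
python3 st.py; python3 - <<'E'
from bar import *
for n in("side","top"):
    Q=cloud(cam(n)).reshape(-1,3); k=(Q[:,0]>.38)&(Q[:,0]<.62)&(Q[:,1]>.27)&(Q[:,1]<.34)
    b=Q[k&(Q[:,2]>.045)&(Q[:,2]<.08)&(Q[:,0]>.468)&(Q[:,0]<.54)]; print(n,"bail",len(b),line(b),b.min(0).round(4),b.max(0).round(4))
    b=Q[k&(Q[:,2]>.014)&(Q[:,2]<.027)&(Q[:,0]>.52)]; print("bar",line(b),b.mean(0),b.max(0))
E
```

```text
14.75 [0.3994 0.299  0.1885] yaw -177.48 closeaz 92.53 z [ 0.248  0.012 -0.969] lean 14.36 az 2.7 
grasp [0.4407 0.301  0.0267] tip [0.4454 0.3012 0.0083] q [ 0.623 -0.175  2.096 -0.16   1.015 -0.922] F [-0.7 -0.5 -0.6] 0.0 0.059986766201832985
side bail 18 (array([0.50005076, 0.30576371]), np.float64(-0.8309412481302139)) [0.4927 0.3013 0.0629] [0.5092 0.3091 0.0728]
bar (array([0.5584144 , 0.30994562]), np.float64(-7.7724192667449366)) [0.5584144  0.30994562 0.01898995] [0.5831176  0.32104356 0.02347427]
top bail 52 (array([0.49112146, 0.30026805]), np.float64(1.7374783606153377)) [0.4717 0.2968 0.0461] [0.5112 0.3051 0.076 ]
bar (array([0.55146368, 0.30372509]), np.float64(1.859706537284539)) [0.55146368 0.30372509 0.02073378] [0.58176871 0.31694951 0.02637805]
```

play_rows(targets=[[10,[0,0,0],0],[10,[0,0,0],0],[10,[0,0,0],0],[10,[0,0,0],0],[10,[0,0,0],0],[10,[0,0,0],0],[10,[0,0,0],0]])

```text
time: 15.55
position: [0.3992, 0.2992, 0.189]
ee_rot: [-0.064, 2.89, 0.01]
force: [-0.8, -1.1, 0.8]
gripper_width: 0.0234
grip_force: 30.0
```

play_rows(targets=[[10,[0,0,2],0],[10,[0,0,5],0],[10,[0,0,10],0],[10,[0,0,10],0],[10,[0,0,10],0],[10,[0,0,5],0],[10,[0,0,0],0],[10,[0,0,0],0]])

```text
time: 16.35
position: [0.3992, 0.2992, 0.231]
ee_rot: [-0.065, 2.89, 0.01]
force: [-1.4, 0.3, -3.0]
gripper_width: 0.0234
grip_force: 30.0
```

```bash
python3 st.py; python3 bar.py; python3 bar.py|grep slope
```

```text
16.35 [0.3992 0.2992 0.231 ] yaw -177.45 closeaz 92.57 z [ 0.248  0.012 -0.969] lean 14.41 az 2.9 
grasp [0.4407 0.3012 0.0692] tip [0.4454 0.3015 0.0508] q [ 0.624 -0.225  2.062 -0.152  1.096 -0.936] F [-1.4  0.3 -3. ] 30.00079572200775 0.023439938901915053
side g [0.4454 0.3015 0.0508] bar n 837 slope z/x deg [-4.14 -2.04] lat [ 0.1285  0.0054 -0.0449] end x 0.19825284366179247
top g [0.4453 0.3014 0.0506] bar n 850 slope z/x deg [-12.49  -0.61] lat [ 0.1302 -0.0015 -0.0395] end x 0.1985424548386169
 bail 32 [ 0.0463 -0.0065  0.0377] [0.0712 0.0016 0.0518] [ 0.0583 -0.0024  0.0459]
side g [0.4452 0.3014 0.0505] bar n 833 slope z/x deg [-4.1  -2.03] lat [ 0.1293  0.0056 -0.0446] end x 0.1987213618562397
top g [0.4453 0.3014 0.0505] bar n 843 slope z/x deg [-12.66  -0.57] lat [ 0.1304 -0.0017 -0.0393] end x 0.19879252189976188
```

The bar is still slipping nose-down, by about 17° over the 42 mm lift. I'll put it down and regrip at about 31 mm from the middle, just clear of the bail leg, where the moment is about a third less.

play_rows(targets=[[10,[0,0,-10],0],[10,[0,0,-15],0],[10,[0,0,-10],0],[10,[0,0,-6],0],[10,[0,0,0],0],[60,[0,0,0],0],[60,[0,0,0],0],[60,[0,0,0],0],[60,[0,0,0],0],[60,[0,0,0],0]])

```text
time: 17.55
position: [0.3992, 0.2991, 0.19]
ee_rot: [-0.064, 2.889, 0.01]
force: [-0.0, 0.0, -0.4]
gripper_width: 0.0577
grip_force: 0.0
```

```bash
python3 st.py; cat > meas.py <<'E'
from bar import *
def lw(n,x0=.45,x1=.54,y0=.27,y1=.33):
    Q=cloud(cam(n)).reshape(-1,3); k=(Q[:,0]>x0)&(Q[:,0]<x1)&(Q[:,1]>y0)&(Q[:,1]<y1)&(Q[:,2]>.058)&(Q[:,2]<.078)
    b=Q[k]; return b
if __name__=="__main__":
    for n in("side","top"):
        b=lw(n); print(n,len(b),b.min(0).round(4),b.max(0).round(4),line(b))
E
python3 meas.py; python3 -c "
from h import *
c=cam('side');cv2.imwrite('pics/s5.png',cv2.resize(c['image'][220:420,170:370],(600,600)))"
```

```text
17.55 [0.3992 0.2991 0.19  ] yaw -177.46 closeaz 92.56 z [ 0.249  0.012 -0.969] lean 14.41 az 2.8 
grasp [0.4407 0.3012 0.0282] tip [0.4455 0.3014 0.0098] q [ 0.623 -0.178  2.095 -0.16   1.017 -0.922] F [-0.   0.  -0.4] 0.0 0.057745816251568494
side 12 [0.4898 0.3032 0.0641] [0.5068 0.3078 0.0762] (array([0.49764458, 0.30590756]), np.float64(-6.504755515935778))
top 46 [0.469  0.2961 0.0601] [0.5102 0.3054 0.0756] (array([0.48925747, 0.30049549]), np.float64(1.715709231488626))
```

View pics/s5.png

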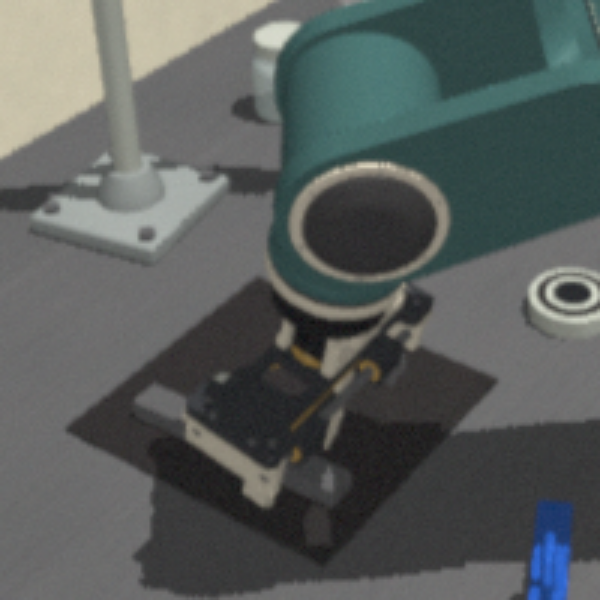

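The crop shows the bar flat on the pad again, with the gripper just behind the bail. I'll move 12 mm in, 2 mm lower, regrip and lift.

play_rows(targets=[[60,[6,0,-1],0],[60,[6,0.5,-1.5],0],[60,[0,0,0],0],[10,[0,0,0],0],[10,[0,0,0],0],[10,[0,0,0],0],[10,[0,0,0],0],[10,[0,0,0],0],[10,[0,0,0],0],[10,[0,0,0],0]])

```text
time: 18.7
position: [0.4112, 0.2997, 0.1875]
ee_rot: [-0.064, 2.89, 0.01]
force: [-0.5, 0.6, 0.3]
gripper_width: 0.0239
grip_force: 30.0
```

play_rows(targets=[[10,[0,0,2],0],[10,[0,0,5],0],[10,[0,0,10],0],[10,[0,0,10],0],[10,[0,0,10],0],[10,[0,0,10],0],[10,[0,0,10],0],[10,[0,0,5],0],[10,[0,0,0],0],[10,[0,0,0],0]])

```text
time: 19.7
position: [0.4111, 0.2996, 0.2492]
ee_rot: [-0.064, 2.89, 0.01]
force: [-0.6, -0.1, -5.8]
gripper_width: 0.0235
grip_force: 30.0
```

```bash
python3 st.py; cat > bar2.py <<'E'
from bar import *
for n in("side","top"):
    s=sense(); c,L,g,d=bar(n); b=L[(L[:,0]>.06)&(L[:,2]+g[2]>.012)&(L[:,2]<.03)]
    # keep top surface: per-x max
    xs=np.arange(.06,.16,.005); q=np.array([[x+.0025,np.percentile(b[(b[:,0]>=x)&(b[:,0]<x+.005),2],85)] for x in xs if ((b[:,0]>=x)&(b[:,0]<x+.005)).sum()>3])
    print(n,"slope",np.degrees(np.arctan(np.polyfit(q[:,0],q[:,1],1)[0])).round(1),(q[::2]*1000).round().tolist(),"end",b[:,0].max().round(4))
    t=L[(L[:,2]>.035)&(L[:,0]<.09)]
    if len(t)>5:
        i=t[:,2].argmax(); print(" bail",len(t),t.min(0).round(4),t.max(0).round(4),t.mean(0).round(4))
E
python3 bar2.py
```

```text
19.7 [0.4111 0.2996 0.2492] yaw -177.45 closeaz 92.56 z [ 0.248  0.012 -0.969] lean 14.38 az 2.8 
grasp [0.4526 0.3016 0.0874] tip [0.4573 0.3018 0.069 ] q [ 0.61  -0.219  2.026 -0.147  1.125 -0.956] F [-0.6 -0.1 -5.8] 29.99785602092743 0.023513946144246227
side slope 12.1 [[68.0, -1.0], [88.0, 10.0], [98.0, 11.0], [108.0, 11.0], [118.0, 11.0]] end 0.1226
top slope -0.8 [[62.0, 16.0], [73.0, 16.0], [83.0, 14.0], [93.0, 14.0], [103.0, 14.0], [113.0, 14.0]] end 0.1214
 bail 35 [ 0.0272 -0.0062  0.0382] [0.0518 0.001  0.0697] [ 0.0406 -0.0028  0.0603]
```

The bar is now held level, and the wrist force of about -5.8 N suggests 0.55–0.6 kg. I'll go up, slightly back, and across in front of the scale to the hook's open -y side.

play_rows(targets=[[10,[-5,0,10],0],[10,[-5,0,20],0],[10,[-5,0,20],0],[10,[-5,0,20],0],[10,[0,0,20],1],[10,[0,0,20],2],[10,[0,-5,15],2],[10,[0,-10,10],0],[10,[0,-15,5],0],[10,[0,-25,0],0]])

```text
time: 20.8
position: [0.391, 0.2439, 0.3897]
ee_rot: [-0.19, 2.884, 0.026]
force: [0.4, -1.0, -5.5]
gripper_width: 0.0236
grip_force: 30.0
```

play_rows(targets=[[10,[0,-35,0],0],[10,[0,-40,0],0],[10,[0,-40,0],0],[10,[0,-40,0],0],[10,[0,-40,0],0],[10,[0,-40,0],0],[10,[0,-40,0],0],[10,[0,-35,0],0],[10,[0,-25,0],0],[10,[0,-15,0],0]])

```text
time: 21.8
position: [0.3901, -0.1077, 0.3888]
ee_rot: [-0.185, 2.886, 0.024]
force: [-0.2, 1.2, -6.1]
gripper_width: 0.0238
grip_force: 30.0
```

play_rows(targets=[[10,[0,0,0],0],[10,[0,0,0],0],[10,[0,0,0],0]])

```text
time: 22.1
position: [0.3909, -0.105, 0.3892]
ee_rot: [-0.191, 2.885, 0.026]
force: [0.1, -0.3, -5.5]
gripper_width: 0.0239
grip_force: 30.0
```

```bash
python3 st.py; python3 bar2.py
```

```text
22.1 [ 0.3909 -0.105   0.3892] yaw -172.45 closeaz 97.57 z [ 0.246  0.034 -0.969] lean 14.38 az 7.8 
grasp [ 0.432  -0.0993  0.2275] tip [ 0.4367 -0.0987  0.209 ] q [-0.359 -0.569  2.046  0.119  1.444 -2.064] F [ 0.1 -0.3 -5.5] 29.997991919517517 0.02390228308364789
side slope -1.9 [[62.0, 11.0], [73.0, 11.0], [83.0, 10.0], [93.0, 11.0], [103.0, 9.0], [113.0, 11.0], [123.0, 8.0]] end 0.1218
 bail 25 [0.0459 0.0006 0.0351] [0.054  0.0062 0.06  ] [0.0499 0.0033 0.0457]
top slope -1.4 [[62.0, 14.0], [73.0, 14.0], [83.0, 13.0], [93.0, 14.0], [103.0, 14.0], [113.0, 13.0], [123.0, 11.0]] end 0.1218
 bail 46 [ 0.0263 -0.005   0.0435] [0.0523 0.0025 0.0696] [ 0.0391 -0.0009  0.0628]
```

play_rows(targets=[[10,[8,0,0],0],[10,[20,0,0],0],[10,[25,0,0],0],[10,[25,0,0],0],[10,[25,0,0],0],[10,[20,0,0],0],[10,[15,0,0],0],[10,[8,0,0],0],[10,[0,0,0],0],[10,[0,0,0],0]])

```text
time: 23.2
position: [0.537, -0.1052, 0.3892]
ee_rot: [-0.191, 2.885, 0.026]
force: [-0.4, 0.4, -5.9]
gripper_width: 0.0236
grip_force: 30.0
```

```bash
python3 st.py; python3 bar2.py; python3 - <<'E'
from h import *
c=cam("side"); P=cloud(c); cv2.imwrite("pics/s6.png",cv2.resize(c["image"][90:240,220:370],(600,600),interpolation=cv2.INTER_CUBIC))
Q=P.reshape(-1,3); k=(Q[:,0]>.59)&(Q[:,0]<.66)&(Q[:,1]>-.13)&(Q[:,1]<.0)&(Q[:,2]>.225)&(Q[:,2]<.305); Q=Q[k]
for z in np.arange(.225,.305,.006):
    q=Q[(Q[:,2]>=z)&(Q[:,2]<z+.006)]
    for nm,a in(("hook",q[q[:,1]>-.065]),("bail",q[q[:,1]<-.065])):
        if len(a): print(nm,z.round(3),len(a),a.min(0).round(3)[:2],a.max(0).round(3)[:2])
E
```

```text
23.2 [ 0.537  -0.1052  0.3892] yaw -172.44 closeaz 97.58 z [ 0.246  0.034 -0.969] lean 14.37 az 7.9 
grasp [ 0.5781 -0.0995  0.2275] tip [ 0.5828 -0.0989  0.209 ] q [-0.26  -0.22   1.796  0.099  1.335 -1.975] F [-0.4  0.4 -5.9] 29.997937381267548 0.02358869258404216
side slope -1.2 [[62.0, 12.0], [73.0, 11.0], [83.0, 8.0], [93.0, 10.0], [103.0, 10.0], [113.0, 9.0]] end 0.1219
 bail 14 [0.044  0.0021 0.0356] [0.0522 0.0076 0.0493] [0.0486 0.0041 0.042 ]
top slope -0.9 [[62.0, 14.0], [73.0, 14.0], [83.0, 13.0], [93.0, 13.0], [103.0, 13.0], [113.0, 13.0], [123.0, 13.0]] end 0.1218
 bail 28 [ 0.0327 -0.005   0.0353] [0.0519 0.0024 0.069 ] [ 0.0431 -0.0011  0.0599]
bail 0.225 10 [ 0.594 -0.094] [ 0.633 -0.084]
hook 0.231 5 [ 0.607 -0.038] [ 0.613 -0.025]
bail 0.231 12 [ 0.594 -0.097] [ 0.635 -0.088]
hook 0.237 13 [ 0.606 -0.045] [ 0.615 -0.018]
bail 0.237 9 [ 0.593 -0.095] [ 0.634 -0.089]
hook 0.243 13 [ 0.605 -0.049] [ 0.617 -0.013]
bail 0.243 14 [ 0.593 -0.097] [ 0.633 -0.084]
hook 0.249 10 [ 0.605 -0.053] [ 0.616 -0.012]
bail 0.249 7 [ 0.627 -0.093] [ 0.636 -0.086]
hook 0.255 8 [ 0.606 -0.052] [ 0.613 -0.013]
bail 0.255 1 [ 0.632 -0.091] [ 0.632 -0.091]
hook 0.261 6 [ 0.603 -0.022] [ 0.611 -0.017]
hook 0.267 7 [ 0.605 -0.023] [ 0.61  -0.017]
hook 0.273 7 [ 0.606 -0.028] [ 0.614 -0.024]
hook 0.279 9 [ 0.607 -0.035] [ 0.613 -0.025]
hook 0.285 5 [ 0.606 -0.031] [ 0.618 -0.029]
hook 0.291 12 [ 0.601 -0.035] [ 0.617 -0.024]
hook 0.297 8 [ 0.601 -0.044] [ 0.617 -0.012]
hook 0.303 7 [ 0.598 -0.035] [ 0.613 -0.012]
```

View pics/s6.png

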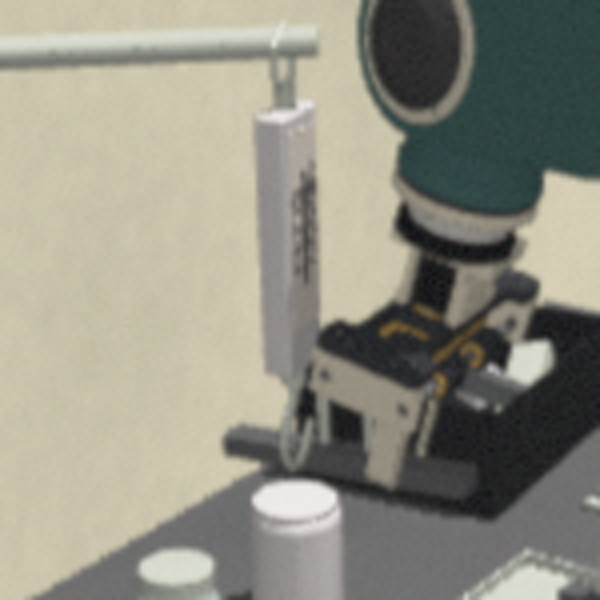

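The view shows the bail beyond the hook on its open side, with the hook at (295,440) and the gripper body clear of the case. By measurement the bail is at (.614,-.0945) and the seat at (.610,-.0325), and the bail's underside is about 30 mm above the seat. I'll move in along the stand's +y.

play_rows(targets=[[10,[-1,5,0],0],[10,[-1,10,0],0],[10,[-1,10,0],0],[10,[-1,10,0],0],[10,[0,10,0],0],[10,[0,8,0],0],[10,[0,5,0],0],[10,[0,3,0],0],[10,[0,0,0],0],[10,[0,0,0],0]])

```text
time: 24.35
position: [0.5332, -0.0445, 0.3894]
ee_rot: [-0.19, 2.885, 0.026]
force: [-0.3, -0.1, -6.5]
gripper_width: 0.0235
grip_force: 30.0
```

```bash
python3 st.py; python3 bar2.py; python3 - <<'E'
from h import *
c=cam("side"); P=cloud(c); cv2.imwrite("pics/s7.png",cv2.resize(c["image"][140:230,250:340],(600,600),interpolation=cv2.INTER_CUBIC))
E
```

```text
24.35 [ 0.5332 -0.0445  0.3894] yaw -172.46 closeaz 97.56 z [ 0.246  0.034 -0.969] lean 14.39 az 7.8 
grasp [ 0.5744 -0.0389  0.2276] tip [ 0.579  -0.0382  0.2092] q [-0.146 -0.251  1.821  0.071  1.33  -1.857] F [-0.3 -0.1 -6.5] 29.997816681861877 0.02350287493030457
side slope -1.6 [[62.0, 11.0], [73.0, 11.0], [83.0, 11.0], [93.0, 10.0], [103.0, 11.0], [113.0, 9.0], [123.0, 9.0]] end 0.123
 bail 21 [0.0274 0.0007 0.0357] [0.0533 0.0236 0.0504] [0.0394 0.0119 0.0419]
top slope -7.3 [[93.0, 15.0], [103.0, 14.0], [113.0, 11.0]] end 0.1208
 bail 14 [ 0.0252 -0.0209  0.0352] [0.0373 0.0213 0.0967] [ 0.0291 -0.0001  0.0496]
```

View pics/s7.png

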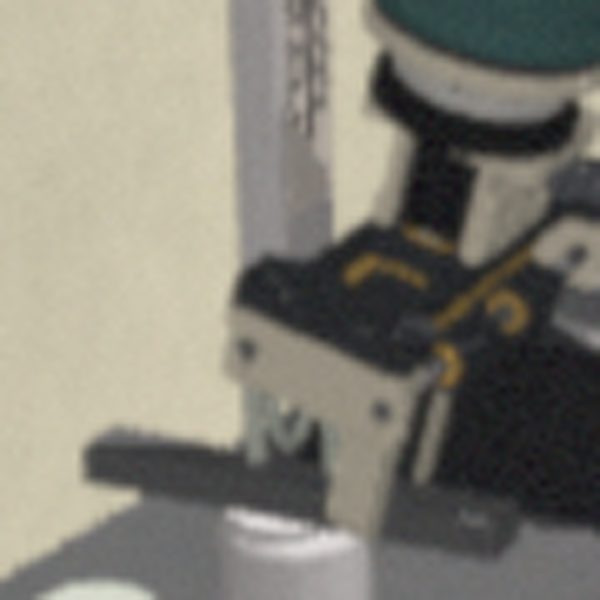

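The hook's bend at (290,430) shows inside the bail, between the legs at (258,430) and (330,450). There is no contact force. I'll lower it.

play_rows(targets=[[10,[0,0,-4],0],[10,[0,0,-6],0],[10,[0,0,-6],0],[10,[0,0,-6],0],[10,[0,0,-5],0],[10,[0,0,-4],0],[10,[0,0,-4],0],[10,[0,0,-4],0],[10,[0,0,-4],0],[10,[0,0,0],0]])

```text
time: 25.5
position: [0.5332, -0.0443, 0.346]
ee_rot: [-0.19, 2.885, 0.026]
force: [1.4, -0.1, -3.1]
gripper_width: 0.0237
grip_force: 30.0
```

play_rows(targets=[[10,[0,0,-3],0],[10,[0,0,-3],0],[10,[0,0,-3],0],[10,[0,0,-2],0],[10,[0,0,0],0],[10,[0,0,0],0]])

```text
time: 26.1
position: [0.5333, -0.0444, 0.3356]
ee_rot: [-0.19, 2.884, 0.026]
force: [0.1, 1.0, -1.4]
gripper_width: 0.0235
grip_force: 30.0
```

```bash
cat > hk.py <<'E'
from h import *
import sys
c=cam("side"); P=cloud(c); Q=P.reshape(-1,3)
k=(abs(Q[:,0]-.61)<.012)&(abs(Q[:,1]+.032)<.03)&(Q[:,2]>.15)&(Q[:,2]<.31); Q=Q[k]
for z in np.arange(.15,.31,.008):
    q=Q[(Q[:,2]>=z)&(Q[:,2]<z+.008)]
    if len(q): print(z.round(3),len(q),q.min(0).round(3)[:2],q.max(0).round(3)[:2])
if len(sys.argv)>1: cv2.imwrite(f"pics/{sys.argv[1]}.png",cv2.resize(c["image"][140:240,250:350],(600,600),interpolation=cv2.INTER_CUBIC))
E
python3 st.py; python3 bar2.py; python3 hk.py
```

```text
26.1 [ 0.5333 -0.0444  0.3356] yaw -172.45 closeaz 97.56 z [ 0.247  0.034 -0.969] lean 14.41 az 7.8 
grasp [ 0.5744 -0.0387  0.1738] tip [ 0.5791 -0.0381  0.1554] q [-0.146 -0.229  1.89   0.073  1.239 -1.864] F [ 0.1  1.  -1.4] 29.999322295188904 0.023533720380435334
side slope -1.3 [[62.0, 11.0], [73.0, 10.0], [83.0, 11.0], [93.0, 11.0], [103.0, 10.0], [113.0, 10.0], [123.0, 9.0]] end 0.1245
 bail 6 [ 0.0295 -0.0031  0.0351] [0.0503 0.0065 0.0967] [0.0429 0.0019 0.0575]
top slope -1.7 [[98.0, 13.0], [108.0, 14.0], [118.0, 12.0]] end 0.1207
 bail 51 [ 0.0253 -0.0231  0.0554] [0.0346 0.0178 0.0979] [ 0.0303 -0.0026  0.0713]
0.15 18 [ 0.601 -0.026] [ 0.622 -0.015]
0.158 29 [ 0.598 -0.041] [ 0.621 -0.018]
0.166 30 [ 0.599 -0.041] [ 0.622 -0.022]
0.246 2 [ 0.609 -0.032] [ 0.611 -0.032]
0.254 7 [ 0.607 -0.032] [ 0.612 -0.028]
0.262 9 [ 0.606 -0.034] [ 0.613 -0.027]
0.27 8 [ 0.606 -0.031] [ 0.613 -0.027]
0.278 9 [ 0.605 -0.038] [ 0.611 -0.024]
0.286 12 [ 0.602 -0.037] [ 0.615 -0.023]
0.294 10 [ 0.602 -0.033] [ 0.61  -0.013]
0.302 32 [ 0.598 -0.052] [ 0.614 -0.007]
```

The spring is taking the load: the wrist reads -1.4 N with about 24 mm of extension. I'll go a bit further and average the force.

play_rows(targets=[[10,[0,0,-2],0],[10,[0,0,-3],0],[10,[0,0,-2],0],[10,[0,0,-2],0],[10,[0,0,0],0],[10,[0,0,0],0],[10,[0,0,0],0]])

```text
time: 26.95
position: [0.5332, -0.0444, 0.3266]
ee_rot: [-0.19, 2.884, 0.026]
force: [1.3, 0.4, -0.1]
gripper_width: 0.0234
grip_force: 30.0
```

play_rows(targets=[[10,[0,0,0],0]])

```text
time: 27.05
position: [0.5332, -0.0444, 0.3266]
ee_rot: [-0.19, 2.884, 0.026]
force: [1.7, 0.8, 0.0]
gripper_width: 0.0238
grip_force: 30.0
```

play_rows(targets=[[10,[0,0,0],0]])

```text
time: 27.15
position: [0.5332, -0.0444, 0.3265]
ee_rot: [-0.19, 2.884, 0.026]
force: [2.2, 1.0, -0.4]
gripper_width: 0.024
grip_force: 30.0
```

The load is now on the spring (Fz ≈ 0). I'll open the fingers and back off a little along the bar so it hangs untouched.

play_rows(targets=[[35,[0,0,0],0],[35,[0,0,0],0],[50,[0,0,0],0],[70,[0,0,0],0],[93,[0,0,0],0],[93,[0,0,0],0],[93,[0,0,0],0],[93,[-4,-0.5,0],0],[93,[-8,-1,0],0],[93,[-8,-1,0],0]])

```text
time: 28.15
position: [0.5125, -0.0469, 0.3263]
ee_rot: [-0.19, 2.885, 0.026]
force: [-0.6, -0.0, 0.0]
gripper_width: 0.0918
grip_force: 0.0
```

```bash
python3 st.py; python3 hk.py s8
```

```text
28.15 [ 0.5125 -0.0469  0.3263] yaw -172.45 closeaz 97.56 z [ 0.246  0.034 -0.969] lean 14.38 az 7.8 
grasp [ 0.5536 -0.0413  0.1646] tip [ 0.5583 -0.0406  0.1461] q [-0.157 -0.272  1.941  0.076  1.233 -1.876] F [-0.6 -0.   0. ] 0.0 0.09178392795279203
0.15 47 [ 0.598 -0.048] [ 0.622 -0.018]
0.158 3 [ 0.611 -0.029] [ 0.622 -0.022]
0.166 1 [ 0.621 -0.028] [ 0.621 -0.028]
0.174 1 [ 0.622 -0.03 ] [ 0.622 -0.03 ]
0.198 1 [ 0.621 -0.03 ] [ 0.621 -0.03 ]
0.206 5 [ 0.603 -0.02 ] [ 0.611 -0.014]
0.214 7 [ 0.604 -0.017] [ 0.611 -0.013]
0.222 6 [ 0.606 -0.021] [ 0.61  -0.014]
0.23 10 [ 0.603 -0.029] [ 0.612 -0.016]
0.238 7 [ 0.608 -0.034] [ 0.613 -0.024]
0.246 10 [ 0.606 -0.034] [ 0.615 -0.027]
0.254 7 [ 0.607 -0.034] [ 0.613 -0.026]
0.262 9 [ 0.607 -0.033] [ 0.614 -0.023]
0.27 9 [ 0.606 -0.035] [ 0.612 -0.026]
0.278 9 [ 0.605 -0.033] [ 0.611 -0.027]
0.286 11 [ 0.601 -0.039] [ 0.615 -0.026]
0.294 10 [ 0.602 -0.047] [ 0.613 -0.023]
0.302 34 [ 0.598 -0.054] [ 0.613 -0.007]
```

View pics/s8.png

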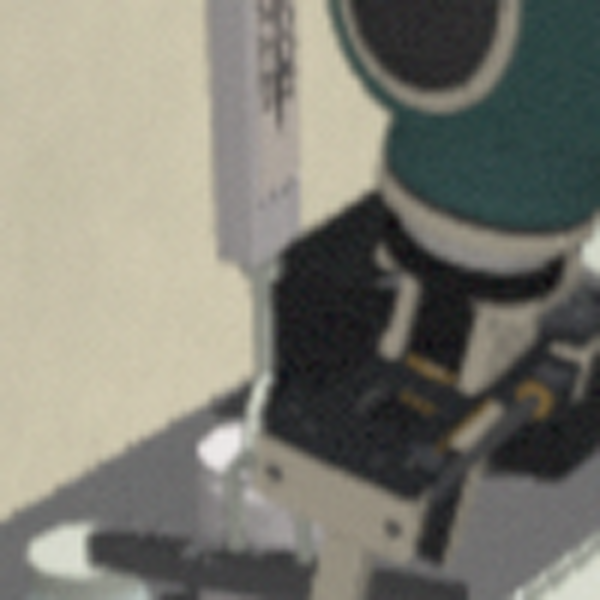

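The bar hangs by its bail on the hook with the pull rod drawn down, and the fingers are clear. I'll hold still.

play_rows(targets=[[93,[0,0,0],0],[93,[0,0,0],0],[93,[0,0,0],0],[93,[0,0,0],0],[93,[0,0,0],0],[93,[0,0,0],0],[93,[0,0,0],0],[93,[0,0,0],0],[93,[0,0,0],0],[93,[0,0,0],0]])

```text
time: 29.2
position: [0.5132, -0.0469, 0.3264]
ee_rot: [-0.19, 2.885, 0.026]
force: [-0.2, 0.4, -0.4]
gripper_width: 0.0926
grip_force: 0.0
```

```bash
cat > hang.py <<'E'
from pca import *
# bar far end (x>.63): top surface + ends, in both cams
for n in("side","top"):
    Q=cloud(cam(n)).reshape(-1,3); k=(Q[:,0]>.625)&(Q[:,0]<.73)&(abs(Q[:,1]+.025)<.045)&(Q[:,2]>.11)&(Q[:,2]<.19); b=Q[k]
    if len(b)>10:
        m,a=line(b); print(n,len(b),m.round(4),"yaw",a.round(2),"slope",np.degrees(np.arctan(np.polyfit(b[:,0],b[:,2],1)[0])).round(2),"ztop",np.percentile(b[:,2],90).round(4),"endx",b[:,0].max().round(4),b.max(0).round(4),b.min(0).round(4))
E
python3 hang.py; python3 -c "
from h import *
print(sense()['time'])"; python3 hang.py
```

```text
side 246 [ 0.6588 -0.0205] yaw 7.23 slope -10.65 ztop 0.1584 endx 0.7003 [ 0.7003 -0.007   0.19  ] [ 0.6251 -0.0408  0.1349]
top 54 [ 0.6864 -0.0221] yaw 3.67 slope -0.62 ztop 0.1576 endx 0.6983 [ 0.6983 -0.0146  0.1604] [ 0.6257 -0.0438  0.1393]
29.3
side 243 [ 0.6589 -0.0207] yaw 8.33 slope -11.27 ztop 0.1581 endx 0.6996 [ 0.6996 -0.0074  0.1898] [ 0.6253 -0.0419  0.1364]
top 52 [ 0.6875 -0.0217] yaw -24.42 slope 1.63 ztop 0.1587 endx 0.6981 [ 0.6981 -0.0146  0.1618] [ 0.664  -0.035   0.1407]
```

play_rows(targets=[[93,[0,0,0],0],[93,[0,0,0],0],[93,[0,0,0],0],[93,[0,0,0],0],[93,[0,0,0],0],[93,[0,0,0],0],[93,[0,0,0],0],[93,[0,0,0],0],[93,[0,0,0],0],[93,[0,0,0],0]])

```text
time: 30.4
position: [0.5132, -0.0469, 0.3264]
ee_rot: [-0.19, 2.885, 0.026]
force: [0.6, 0.6, 0.1]
gripper_width: 0.0932
grip_force: 0.0
```

play_rows(targets=[[93,[0,0,0],0],[93,[0,0,0],0],[93,[0,0,0],0],[93,[0,0,0],0],[93,[0,0,0],0],[93,[0,0,0],0],[93,[0,0,0],0],[93,[0,0,0],0],[93,[0,0,0],0],[93,[0,0,0],0]])

```text
time: 31.4
position: [0.5132, -0.0469, 0.3264]
ee_rot: [-0.19, 2.885, 0.026]
force: [-0.3, -0.1, -0.5]
gripper_width: 0.0929
grip_force: 0.0
```

```bash
python3 hang.py;python3 hang.py; python3 st.py
```

```text
side 239 [ 0.6599 -0.0205] yaw 7.58 slope -8.85 ztop 0.1564 endx 0.6988 [ 0.6988 -0.0062  0.1898] [ 0.6251 -0.0398  0.1362]
top 53 [ 0.6863 -0.0221] yaw 3.43 slope 0.57 ztop 0.1579 endx 0.6988 [ 0.6988 -0.0145  0.1608] [ 0.6256 -0.0438  0.1414]
side 241 [ 0.6595 -0.0207] yaw 7.45 slope -9.48 ztop 0.157 endx 0.7016 [ 0.7016 -0.0078  0.19  ] [ 0.625  -0.0414  0.1364]
top 54 [ 0.6865 -0.0221] yaw 3.89 slope 0.08 ztop 0.1566 endx 0.6987 [ 0.6987 -0.0146  0.158 ] [ 0.6255 -0.0438  0.1387]
31.6 [ 0.5132 -0.0469  0.3264] yaw -172.45 closeaz 97.56 z [ 0.246  0.034 -0.969] lean 14.4 az 7.8 
grasp [ 0.5543 -0.0413  0.1647] tip [ 0.559  -0.0406  0.1463] q [-0.157 -0.271  1.939  0.076  1.233 -1.876] F [-0.3 -0.5  0.5] 0.0 0.09293705963161279
```

The bar is still and level, its readings unchanged from 29 s to 31.6 s, with an extension of about 34 mm. After a short extra wait I'll regrip.

play_rows(targets=[[93,[0,0,0],0],[93,[0,0,0],0],[93,[0,0,0],0],[93,[0,0,0],0],[93,[0,0,0],0],[93,[0,0,0],0],[93,[0,0,0],0],[93,[7,1,-2],0],[93,[8,1,0],0],[93,[4,0.5,0],0]])

```text
time: 32.6
position: [0.5331, -0.0442, 0.3242]
ee_rot: [-0.191, 2.885, 0.026]
force: [0.2, -0.5, -0.5]
gripper_width: 0.0933
grip_force: 0.0
```

play_rows(targets=[[60,[0,0,0],0],[40,[0,0,0],0],[30,[0,0,0],0],[30,[0,0,0],0],[30,[0,0,0],0],[26,[0,0,0],0],[10,[0,0,0],0],[10,[0,0,0],0],[10,[0,0,0],0],[10,[0,0,0],0]])

```text
time: 33.6
position: [0.5322, -0.0444, 0.3244]
ee_rot: [-0.19, 2.885, 0.026]
force: [-0.2, -0.5, -0.7]
gripper_width: 0.0238
grip_force: 30.0
```

```bash
python3 st.py; python3 hang.py; python3 bar2.py
```

```text
33.6 [ 0.5322 -0.0444  0.3244] yaw -172.46 closeaz 97.56 z [ 0.246  0.034 -0.969] lean 14.4 az 7.8 
grasp [ 0.5733 -0.0387  0.1626] tip [ 0.578  -0.0381  0.1442] q [-0.146 -0.225  1.905  0.074  1.22  -1.866] F [-0.2 -0.5 -0.7] 29.990890324115753 0.023816348949361663
side 236 [ 0.66   -0.0207] yaw 7.5 slope -7.28 ztop 0.1561 endx 0.7005 [ 0.7005 -0.0074  0.1826] [ 0.625  -0.0433  0.1356]
top 53 [ 0.6864 -0.0222] yaw 2.86 slope -3.67 ztop 0.1575 endx 0.699 [ 0.699  -0.0146  0.1595] [ 0.6252 -0.0437  0.1495]
side slope -3.3 [[62.0, 11.0], [73.0, 11.0], [83.0, 10.0], [93.0, 9.0], [103.0, 9.0], [113.0, 9.0], [123.0, 8.0]] end 0.1226
 bail 8 [ 0.0291 -0.0003  0.0364] [0.0525 0.0095 0.0994] [0.0408 0.0049 0.0683]
top slope 1.7 [[103.0, 10.0], [113.0, 13.0], [123.0, 11.0]] end 0.1215
 bail 55 [ 0.0256 -0.0241  0.0579] [0.0353 0.0173 0.0982] [ 0.0313 -0.0023  0.073 ]
```

Gripped. I'll lift 64 mm until the scale is empty and the bail is about 30 mm above the seat, then check before backing out.

play_rows(targets=[[10,[0,0,3],0],[10,[0,0,5],0],[10,[0,0,7],0],[10,[0,0,8],0],[10,[0,0,8],0],[10,[0,0,8],0],[10,[0,0,8],0],[10,[0,0,8],0],[10,[0,0,6],0],[10,[0,0,3],0]])

```text
time: 34.8
position: [0.5322, -0.0444, 0.3891]
ee_rot: [-0.19, 2.884, 0.026]
force: [-0.5, -1.1, -7.1]
gripper_width: 0.0236
grip_force: 30.0
```

play_rows(targets=[[10,[0,0,0],0],[10,[0,0,0],0],[10,[0,0,0],0]])

```text
time: 35.1
position: [0.5322, -0.0443, 0.388]
ee_rot: [-0.191, 2.885, 0.026]
force: [0.2, -0.1, -5.4]
gripper_width: 0.0237
grip_force: 30.0
```

```bash
python3 st.py; python3 bar2.py; python3 hk.py
```

```text
35.1 [ 0.5322 -0.0443  0.388 ] yaw -172.45 closeaz 97.57 z [ 0.246  0.034 -0.969] lean 14.36 az 7.9 
grasp [ 0.5732 -0.0387  0.2262] tip [ 0.5779 -0.038   0.2078] q [-0.146 -0.253  1.825  0.071  1.329 -1.857] F [ 0.2 -0.1 -5.4] 29.98514413833618 0.02365935897150317
side slope -2.7 [[62.0, 9.0], [73.0, 10.0], [83.0, 9.0], [93.0, 9.0], [103.0, 8.0], [113.0, 8.0], [123.0, 7.0]] end 0.1223
 bail 24 [0.0275 0.0002 0.0356] [0.0553 0.0228 0.0485] [0.0408 0.0108 0.0404]
top slope -9.0 [[93.0, 13.0], [103.0, 10.0], [113.0, 10.0]] end 0.1202
 bail 19 [ 0.0254 -0.0215  0.035 ] [0.0384 0.0208 0.0979] [0.0301 0.0003 0.05  ]
0.198 5 [ 0.599 -0.026] [ 0.621 -0.02 ]
0.206 25 [ 0.599 -0.026] [ 0.621 -0.018]
0.214 47 [ 0.598 -0.044] [ 0.622 -0.017]
0.222 1 [ 0.621 -0.027] [ 0.621 -0.027]
0.23 6 [ 0.607 -0.039] [ 0.611 -0.02 ]
0.238 12 [ 0.605 -0.041] [ 0.613 -0.015]
0.246 5 [ 0.605 -0.016] [ 0.608 -0.013]
0.254 4 [ 0.605 -0.015] [ 0.606 -0.011]
0.302 2 [ 0.601 -0.048] [ 0.603 -0.034]
```

The hook is back at its empty height, so the scale is empty. I'll back out to -y.

play_rows(targets=[[10,[0,-4,2],0],[10,[1,-8,1],0],[10,[1,-10,0],0],[10,[1,-10,0],0],[10,[1,-12,0],0],[10,[1,-12,0],0],[10,[0,-12,0],0],[10,[-5,-10,0],0],[10,[-10,-5,0],0],[10,[-20,0,0],0]])

```text
time: 36.25
position: [0.5017, -0.1281, 0.3911]
ee_rot: [-0.19, 2.885, 0.026]
force: [-0.0, -0.1, -6.6]
gripper_width: 0.0237
grip_force: 30.0
```

```bash
python3 st.py; python3 bar2.py; python3 - <<'E'
from pca import *
c=cam("top"); P=cloud(c); g=c["image"].astype(int)
# tray rim by height, tray weight
Q=P[180:310,360:480].reshape(-1,3); r=Q[(Q[:,2]>.0095)&(Q[:,2]<.0185)]
for nm,ax,lo,hi in(("x",0,.36,.66),("y",1,-.42,-.12)):
    h,e=np.histogram(r[:,ax],bins=np.arange(lo,hi,.006)); print(nm,[(round(e[i],3),h[i]) for i in range(len(h)) if h[i]>12])
# white mask edges
m=((g.min(2)>150)&(np.nan_to_num(P[...,2],nan=9)<.03)).astype(np.uint8); m[:, :360]=0; m[:,480:]=0; m[:180]=0; m[310:]=0
m=cv2.morphologyEx(m,cv2.MORPH_OPEN,np.ones((5,5))); w=P[m>0]; rr=cv2.minAreaRect((w[:,:2]*1000).astype(np.float32)); print("white",len(w),rr, np.percentile(w,[.5,99.5],axis=0).round(3))
E
```

```text
36.25 [ 0.5017 -0.1281  0.3911] yaw -172.49 closeaz 97.53 z [ 0.246  0.034 -0.969] lean 14.36 az 7.8 
grasp [ 0.5428 -0.1224  0.2293] tip [ 0.5474 -0.1218  0.2109] q [-0.324 -0.288  1.848  0.113  1.357 -2.038] F [-0.  -0.1 -6.6] 29.984826743602753 0.023726071432862882
side slope -2.9 [[62.0, 10.0], [73.0, 9.0], [83.0, 9.0], [93.0, 9.0], [103.0, 8.0], [113.0, 7.0], [123.0, 7.0]] end 0.1225
 bail 16 [ 0.0462 -0.003   0.0358] [0.0555 0.006  0.0507] [0.0499 0.0026 0.0432]
top slope -2.6 [[62.0, 14.0], [73.0, 12.0], [83.0, 12.0], [93.0, 13.0], [103.0, 11.0], [113.0, 10.0], [123.0, 11.0]] end 0.1217
 bail 37 [ 0.0293 -0.0055  0.0364] [0.052  0.0022 0.0699] [ 0.0411 -0.0011  0.0618]
x [(np.float64(0.39), np.int64(46)), (np.float64(0.636), np.int64(93)), (np.float64(0.642), np.int64(17))]
y [(np.float64(-0.39), np.int64(52)), (np.float64(-0.384), np.int64(83)), (np.float64(-0.378), np.int64(14)), (np.float64(-0.354), np.int64(14)), (np.float64(-0.342), np.int64(14)), (np.float64(-0.336), np.int64(15)), (np.float64(-0.15), np.int64(21))]
white 2006 ((520.5716552734375, -264.7103271484375), (238.70864868164062, 253.1891632080078), 89.47749328613281) [[ 0.395 -0.381 -0.002]
 [ 0.646 -0.148  0.02 ]]
```

The weight is off the hook and still held level. The tray centre is about (.517,-.266) and tray_weight lies at y≈-.342. I'll lay the long weight at y≈-.205, squared to x.

play_rows(targets=[[10,[-15,-8,0],-2],[10,[-20,-15,0],-2],[10,[-18,-18,0],-2],[10,[-10,-18,-10],-1.8],[10,[0,-12,-20],0],[10,[0,-6,-25],0],[10,[0,0,-30],0],[10,[0,0,-30],0],[10,[0,0,-25],0],[10,[0,0,-15],0]])

```text
time: 37.4
position: [0.4385, -0.2043, 0.2344]
ee_rot: [0.007, 2.892, 0.002]
force: [-0.5, 0.4, -6.2]
gripper_width: 0.0237
grip_force: 30.0
```

play_rows(targets=[[10,[0,0,-8],0],[10,[0,0,0],0],[10,[0,0,0],0]])

```text
time: 37.7
position: [0.4395, -0.2045, 0.2296]
ee_rot: [0.006, 2.889, -0.0]
force: [0.2, -0.1, -5.3]
gripper_width: 0.0235
grip_force: 30.0
```

```bash
python3 st.py; python3 bar2.py
```

```text
37.7 [ 0.4395 -0.2045  0.2296] yaw 179.75 closeaz 89.75 z [ 0.25  -0.001 -0.968] lean 14.47 az -0.1 
grasp [ 0.4812 -0.2046  0.0679] tip [ 0.4859 -0.2047  0.0495] q [-0.518 -0.265  2.097  0.139  1.092 -2.135] F [ 0.2 -0.1 -5.3] 29.98883754014969 0.023479796617979224
side slope -18.8 [[62.0, 11.0], [73.0, 9.0], [83.0, 10.0], [93.0, 9.0], [103.0, 9.0], [113.0, 9.0], [123.0, 7.0]] end 0.1556
top slope -24.5 [[62.0, 14.0], [73.0, 14.0], [83.0, 12.0], [93.0, 13.0], [103.0, 10.0], [113.0, 12.0], [123.0, 11.0], [158.0, -34.0]] end 0.1556
 bail 38 [ 0.0251 -0.0058  0.0438] [0.0528 0.0027 0.071 ] [ 0.0384 -0.0008  0.0628]
```

play_rows(targets=[[10,[0,0,-10],0],[10,[0,0,-12],0],[10,[0,0,-8],0],[10,[0,0,-5],0],[10,[0,0,-2],0],[10,[0,0,-2],0],[10,[0,0,-1],0],[10,[0,0,-1],0],[10,[0,0,0],0],[10,[0,0,0],0]])

```text
time: 38.8
position: [0.4393, -0.2044, 0.1878]
ee_rot: [0.006, 2.89, 0.0]
force: [-1.1, 0.0, -2.1]
gripper_width: 0.0236
grip_force: 30.0
```

```bash
python3 st.py; python3 bar2.py
```

```text
38.8 [ 0.4393 -0.2044  0.1878] yaw 179.75 closeaz 89.76 z [ 0.249 -0.    -0.968] lean 14.44 az -0.1 
grasp [ 0.481  -0.2045  0.026 ] tip [ 0.4857 -0.2045  0.0076] q [-0.518 -0.216  2.132  0.146  1.011 -2.149] F [-1.1  0.  -2.1] 29.997419714927673 0.023604642277466673
side slope -3.7 [[62.0, 12.0], [73.0, 14.0], [83.0, 13.0], [93.0, 12.0], [103.0, 13.0], [113.0, 12.0], [153.0, 8.0]] end 0.1581
top slope -4.8 [[62.0, 15.0], [73.0, 18.0], [83.0, 16.0], [93.0, 17.0], [103.0, 16.0], [113.0, 16.0], [123.0, 12.0], [158.0, 8.0]] end 0.156
 bail 32 [ 0.0254 -0.0057  0.0371] [0.0508 0.0027 0.0714] [ 0.0385 -0.0017  0.0629]
```

The far end touches: the force has dropped to -2.1 N. I'll settle 2 mm more, then open.

play_rows(targets=[[10,[0,0,-1],0],[10,[0,0,-1],0],[10,[0,0,0],0],[26,[0,0,0],0],[30,[0,0,0],0],[36,[0,0,0],0],[44,[0,0,0],0],[44,[0,0,0],0],[44,[0,0,0],0]])

```text
time: 39.8
position: [0.4392, -0.2044, 0.1855]
ee_rot: [0.006, 2.89, 0.001]
force: [-0.2, 0.4, 1.9]
gripper_width: 0.0438
grip_force: 0.9
```

```bash
python3 st.py; python3 bar2.py
```

```text
39.8 [ 0.4392 -0.2044  0.1855] yaw 179.75 closeaz 89.76 z [ 0.249 -0.    -0.969] lean 14.41 az -0.0 
grasp [ 0.4808 -0.2044  0.0238] tip [ 0.4855 -0.2044  0.0053] q [-0.518 -0.213  2.133  0.146  1.007 -2.149] F [-0.2  0.4  1.9] 0.9292885908507742 0.04377580263303879
side slope -3.4 [[62.0, 14.0], [73.0, 14.0], [83.0, 14.0], [93.0, 14.0], [103.0, 14.0], [113.0, 14.0], [153.0, 8.0]] end 0.159
top slope -1.9 [[62.0, 15.0], [73.0, 19.0], [83.0, 18.0], [93.0, 17.0], [103.0, 15.0], [113.0, 17.0], [153.0, 17.0]] end 0.1563
 bail 32 [ 0.0255 -0.006   0.0375] [0.0513 0.0025 0.0717] [ 0.0388 -0.001   0.0627]
```

The bar lies flat. I'll withdraw along the tool axis.

play_rows(targets=[[44,[-1,0,3],0],[44,[-2,0,6],0],[44,[-4,0,14],0],[44,[-6,0,22],0],[44,[-8,0,30],0],[44,[-10,0,40],0],[44,[-10,0,40],0],[44,[-5,0,20],0],[44,[0,0,0],0],[44,[0,0,0],0]])

```text
time: 40.9
position: [0.393, -0.2043, 0.3603]
ee_rot: [0.007, 2.89, 0.0]
force: [-0.4, 0.6, -0.3]
gripper_width: 0.044
grip_force: 0.0
```

```bash
python3 st.py; python3 - <<'E'
from pca import *
def rep(P,n,x0,x1,y0,y1):
    Q=P.reshape(-1,3); k=(Q[:,0]>x0)&(Q[:,0]<x1)&(Q[:,1]>y0)&(Q[:,1]<y1)
    b=Q[k&(Q[:,2]>.0145)&(Q[:,2]<.028)]; t=Q[k&(Q[:,2]>.05)&(Q[:,2]<.085)]
    if len(b)>5: m,a=line(b); print(n,len(b),m.round(4),a.round(1),"z",np.median(b[:,2]).round(4),"sl",np.degrees(np.arctan(np.polyfit(b[:,0],b[:,2],1)[0])).round(2),b.min(0).round(3),b.max(0).round(3))
    if len(t)>3: print("  bail",t.mean(0).round(4),t[:,2].max().round(4))
P0=np.load("top0.npy"); P=cloud(cam("top"))
rep(P,"long",.40,.635,-.235,-.17); 
for p,nm in((P0,"0"),(P,"1")):
    rep(p,"traywt"+nm,.47,.59,-.365,-.32); rep(p,"short"+nm,.43,.55,.15,.205)
    rep(p,"bearing"+nm,.3,.42,-.02,.075)
S=cloud(cam("side")); rep(S,"longS",.40,.635,-.235,-.17)
E
python3 hk.py
```

```text
40.9 [ 0.393  -0.2043  0.3603] yaw 179.74 closeaz 89.75 z [ 0.249 -0.    -0.969] lean 14.42 az -0.1 
grasp [ 0.4346 -0.2044  0.1985] tip [ 0.4393 -0.2044  0.1801] q [-0.572 -0.46   2.023  0.138  1.368 -2.152] F [-0.4  0.6 -0.3] 0.0 0.043968809314700374
long 411 [ 0.5289 -0.2047] -0.8 z 0.02 sl -0.21 [ 0.432 -0.218  0.015] [ 0.606 -0.194  0.027]
  bail [ 0.517  -0.2052  0.0679] 0.0768
traywt0 282 [ 0.531  -0.3414] -2.2 z 0.0203 sl -0.25 [ 0.48  -0.356  0.015] [ 0.58  -0.329  0.027]
  bail [ 0.531  -0.3419  0.0684] 0.0771
short0 246 [0.4894 0.1777] 6.9 z 0.021 sl -0.42 [0.442 0.162 0.015] [0.538 0.195 0.028]
  bail [0.4901 0.1793 0.069 ] 0.0763
bearing0 495 [0.3721 0.025 ] -66.2 z 0.02 sl 0.05 [ 0.338 -0.01   0.015] [0.406 0.061 0.028]
traywt1 278 [ 0.5309 -0.3416] -2.0 z 0.0204 sl 0.18 [ 0.481 -0.356  0.015] [ 0.58  -0.329  0.027]
  bail [ 0.5306 -0.3418  0.0683] 0.0761
short1 247 [0.4889 0.1775] 7.1 z 0.0212 sl -0.0 [0.442 0.162 0.015] [0.538 0.195 0.028]
  bail [0.4901 0.1792 0.0694] 0.0786
bearing1 494 [0.3718 0.0248] -64.8 z 0.0201 sl 0.15 [ 0.338 -0.01   0.015] [0.406 0.061 0.028]
longS 316 [ 0.5132 -0.2009] -0.5 z 0.0181 sl -0.07 [ 0.426 -0.217  0.015] [ 0.607 -0.187  0.027]
  bail [ 0.5157 -0.2017  0.0627] 0.0748
0.23 7 [ 0.607 -0.04 ] [ 0.612 -0.022]
0.238 17 [ 0.606 -0.048] [ 0.615 -0.016]
0.246 15 [ 0.602 -0.057] [ 0.617 -0.012]
0.254 9 [ 0.605 -0.057] [ 0.617 -0.011]
0.262 10 [ 0.604 -0.025] [ 0.611 -0.014]
0.27 11 [ 0.605 -0.027] [ 0.611 -0.017]
0.278 9 [ 0.606 -0.032] [ 0.614 -0.026]
0.286 10 [ 0.603 -0.035] [ 0.614 -0.023]
0.294 10 [ 0.601 -0.032] [ 0.613 -0.02 ]
0.302 35 [ 0.598 -0.053] [ 0.615 -0.006]
```

The long weight lies flat in the tray, the scale is empty and the other weights haven't moved. I'll hand the job in.

```bash
python3 -c "
from plant import *
print(job_done())"
```

```text
the job is handed in; nothing more can be done
None
```

The long counterweight was hung on the scale hook, left free and still for over two seconds at about 34 mm extension, then lifted off and laid flat in the tray; the job was handed in at about 41 s, and no verdict came back.

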